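# Pack the printing stamps into their case

## Task

Pack away the printing stamps after the lesson: slide the carving vise's jaw well open, then lift the finished stamp out of it, and slide that stamp and every stamp standing on the table into wells of the storage case, one to a well (any well), handle up and fully home. Leave the emptied vise with its jaw slid shut, and do not knock over or shove aside the other art things.

Things in the scene. Friction and masses are not known exactly. Their poses are not given: they have to be found in the camera images.
- stamp_v: the finished printing stamp, held in the vise at the start; same shape as the others: a light wooden block 44 x 44 mm, 36 mm high (red-brown lino face below), with a square 24 x 24 mm handle, 36 mm high, centred on top, sides parallel to the block's; 72 mm high in all, about 80 g. ORANGE handle. Origin: centre of the underside; z up through the handle, x and y square to the sides (quarter turns look alike)
- stamp_a: printing stamp standing on the table, same shape, size and origin as stamp_v; RED handle. May be absent
- stamp_b: printing stamp standing on the table, same shape, size and origin as stamp_v; BLUE handle. May be absent
- stamp_c: printing stamp standing on the table, same shape, size and origin as stamp_v; GREEN handle. May be absent
- stamp_d: printing stamp standing on the table, same shape, size and origin as stamp_v; YELLOW handle. May be absent
- stamp_e: printing stamp standing on the table, same shape, size and origin as stamp_v; BLACK handle. May be absent
- case: fixed plywood storage case, 206 (x) x 142 (y) x 42 mm high, with six square wells, open at the top, 3 along its x and 2 along its y, 64 mm from centre to centre. Origin: centre of its underside on the table; the wells' sides are parallel to its x and y. Yaw varies; it may stand on either side of the table
- well0 (a point): centre of the floor of one well of the case (8 mm above the table). The well is 46.4 mm square and 34 mm deep, its mouth 42 mm above the table and chamfered 3 mm; a seated stamp's origin lies here, its block standing 2 mm proud of the case. Axes as the case's
- well1 (a point): centre of the floor of one well of the case (8 mm above the table). The well is 46.4 mm square and 34 mm deep, its mouth 42 mm above the table and chamfered 3 mm; a seated stamp's origin lies here, its block standing 2 mm proud of the case. Axes as the case's
- well2 (a point): centre of the floor of one well of the case (8 mm above the table). The well is 46.4 mm square and 34 mm deep, its mouth 42 mm above the table and chamfered 3 mm; a seated stamp's origin lies here, its block standing 2 mm proud of the case. Axes as the case's
- well3 (a point): centre of the floor of one well of the case (8 mm above the table). The well is 46.4 mm square and 34 mm deep, its mouth 42 mm above the table and chamfered 3 mm; a seated stamp's origin lies here, its block standing 2 mm proud of the case. Axes as the case's
- well4 (a point): centre of the floor of one well of the case (8 mm above the table). The well is 46.4 mm square and 34 mm deep, its mouth 42 mm above the table and chamfered 3 mm; a seated stamp's origin lies here, its block standing 2 mm proud of the case. Axes as the case's
- well5 (a point): centre of the floor of one well of the case (8 mm above the table). The well is 46.4 mm square and 34 mm deep, its mouth 42 mm above the table and chamfered 3 mm; a seated stamp's origin lies here, its block standing 2 mm proud of the case. Axes as the case's
- vise: fixed carving vise, blue. Origin on the table below the middle of where the clamped stamp stands; z up. It runs along its own x: fixed jaw on the +x side (face at x = +22 mm, top 50 mm above the table, 100 mm wide in y), sliding grey jaw on the -x side. The clamped stamp stands on the vise's bed, 18 mm above the table, sides parallel to the vise's axes, up to 20 mm off the middle along y. Base from x = -135 to +65 mm, 110 mm wide
- vise_jaw (a joint): opening of the sliding jaw in m: 0 = shut (jaws together), about 0.044 = closed on the 44 mm stamp, 0.080 = fully open. It opens along the vise's -x, stays where it is left and slides against about 3 N of friction (no spring). A steel lip on the jaw reaches 5 mm over the top of the stamp's block, so that the stamp cannot be lifted until the jaw is opened
- jaw_grip (a point): middle of the top of the red upright grip tab on the sliding jaw, 100 mm above the table. The tab is 12 mm thick along the vise's x, 40 mm wide along its y, and stands free for its top 38 mm (the jaw behind and before it is at most 62 mm high, at the lip); it moves with the jaw. Axes as the vise's. The jaw's face is 32 mm to the +x of the tab's middle; at the start the stamp's handle begins about 42 mm from it
- ink_pot: small amber ink pot, 34 mm across, 34 mm high, standing among the stamps; leave alone. Origin: underside, centre
- vase: brass vase, 84 mm wide, 180 mm high; leave alone. Origin: underside, centre
- brush_mug: white mug of brushes, 80 mm across, 190 mm high with the brushes; leave alone. Origin: underside, centre
- paint_can: paint can with green label, 72 mm across, 90 mm high; leave alone. Origin: underside, centre
- glue: white glue bottle, 56 mm across, 130 mm high; leave alone. Origin: underside, centre
- brayer: ink roller with black roll and wooden handle, 160 mm long, 42 mm high; leave alone. Origin: underside, at the roll
- clay: lump of red-brown clay, 70 x 50 x 45 mm; leave alone. Origin: underside, centre
Things that resemble listed ones, but are neither listed nor needed, are in the scene too. What is shaped like the stamp_a but purple is not meant.

How it is judged (in metres and radians):
On the way, in this order (a step that is already met when the one before it is completed fails the run):
1. the jaw is opened (joint over 0.052 m) while the finished stamp still stands in the vise (value of joint vise_jaw above 0.052 m and z of stamp_v in the frame of vise below 0.03 m and horizontal distance between stamp_v and vise below 0.06 m), for 0.2 s.
2. the finished stamp is lifted clear of the vise (underside over 65 mm above the table) (height (world z) of stamp_v above 0.065 m), for 0.1 s.
At the end, for the whole second after the job is handed in: every stamp present is in a well of the case, within 6 mm of the well's centre, its underside less than 5 mm above the well's floor, upright within 0.12 rad and at rest; the vise's jaw is shut to under 8 mm (((horizontal distance between stamp_v and well0 below 0.006 m and z of stamp_v in the frame of well0 below 0.005 m) or (horizontal distance between stamp_v and well1 below 0.006 m and z of stamp_v in the frame of well1 below 0.005 m) or (horizontal distance between stamp_v and well2 below 0.006 m and z of stamp_v in the frame of well2 below 0.005 m) or (horizontal distance between stamp_v and well3 below 0.006 m and z of stamp_v in the frame of well3 below 0.005 m) or (horizontal distance between stamp_v and well4 below 0.006 m and z of stamp_v in the frame of well4 below 0.005 m) or (horizontal distance between stamp_v and well5 below 0.006 m and z of stamp_v in the frame of well5 below 0.005 m)) and angle between each of stamp_v, stamp_a, stamp_b, stamp_c, stamp_d, stamp_e's own z axis and vertical below 0.12 rad and linear speed of each of stamp_v, stamp_a, stamp_b, stamp_c, stamp_d, stamp_e below 0.03 m/s and ((horizontal distance between stamp_a and well0 below 0.006 m and z of stamp_a in the frame of well0 below 0.005 m) or (horizontal distance between stamp_a and well1 below 0.006 m and z of stamp_a in the frame of well1 below 0.005 m) or (horizontal distance between stamp_a and well2 below 0.006 m and z of stamp_a in the frame of well2 below 0.005 m) or (horizontal distance between stamp_a and well3 below 0.006 m and z of stamp_a in the frame of well3 below 0.005 m) or (horizontal distance between stamp_a and well4 below 0.006 m and z of stamp_a in the frame of well4 below 0.005 m) or (horizontal distance between stamp_a and well5 below 0.006 m and z of stamp_a in the frame of well5 below 0.005 m)) and ((horizontal distance between stamp_b and well0 below 0.006 m and z of stamp_b in the frame of well0 below 0.005 m) or (horizontal distance between stamp_b and well1 below 0.006 m and z of stamp_b in the frame of well1 below 0.005 m) or (horizontal distance between stamp_b and well2 below 0.006 m and z of stamp_b in the frame of well2 below 0.005 m) or (horizontal distance between stamp_b and well3 below 0.006 m and z of stamp_b in the frame of well3 below 0.005 m) or (horizontal distance between stamp_b and well4 below 0.006 m and z of stamp_b in the frame of well4 below 0.005 m) or (horizontal distance between stamp_b and well5 below 0.006 m and z of stamp_b in the frame of well5 below 0.005 m)) and ((horizontal distance between stamp_c and well0 below 0.006 m and z of stamp_c in the frame of well0 below 0.005 m) or (horizontal distance between stamp_c and well1 below 0.006 m and z of stamp_c in the frame of well1 below 0.005 m) or (horizontal distance between stamp_c and well2 below 0.006 m and z of stamp_c in the frame of well2 below 0.005 m) or (horizontal distance between stamp_c and well3 below 0.006 m and z of stamp_c in the frame of well3 below 0.005 m) or (horizontal distance between stamp_c and well4 below 0.006 m and z of stamp_c in the frame of well4 below 0.005 m) or (horizontal distance between stamp_c and well5 below 0.006 m and z of stamp_c in the frame of well5 below 0.005 m)) and ((horizontal distance between stamp_d and well0 below 0.006 m and z of stamp_d in the frame of well0 below 0.005 m) or (horizontal distance between stamp_d and well1 below 0.006 m and z of stamp_d in the frame of well1 below 0.005 m) or (horizontal distance between stamp_d and well2 below 0.006 m and z of stamp_d in the frame of well2 below 0.005 m) or (horizontal distance between stamp_d and well3 below 0.006 m and z of stamp_d in the frame of well3 below 0.005 m) or (horizontal distance between stamp_d and well4 below 0.006 m and z of stamp_d in the frame of well4 below 0.005 m) or (horizontal distance between stamp_d and well5 below 0.006 m and z of stamp_d in the frame of well5 below 0.005 m)) and ((horizontal distance between stamp_e and well0 below 0.006 m and z of stamp_e in the frame of well0 below 0.005 m) or (horizontal distance between stamp_e and well1 below 0.006 m and z of stamp_e in the frame of well1 below 0.005 m) or (horizontal distance between stamp_e and well2 below 0.006 m and z of stamp_e in the frame of well2 below 0.005 m) or (horizontal distance between stamp_e and well3 below 0.006 m and z of stamp_e in the frame of well3 below 0.005 m) or (horizontal distance between stamp_e and well4 below 0.006 m and z of stamp_e in the frame of well4 below 0.005 m) or (horizontal distance between stamp_e and well5 below 0.006 m and z of stamp_e in the frame of well5 below 0.005 m)) and value of joint vise_jaw below 0.008 m); the robot touches nothing.
It fails at once if one of the other art things is knocked over (0.6 rad) or moved more than 60 mm (distance of any of ink_pot, vase, brush_mug, paint_can, glue, brayer, clay from where it was at the start of the episode above 0.06 m or angle between any of ink_pot, vase, brush_mug, paint_can, glue, brayer, clay's own z axis and vertical above 0.6 rad).
Of stamp_a, stamp_b, stamp_c, stamp_d, stamp_e only 3 to 5 are there at a start; the rules pass over those that are not, and their reading is None.
At some moment in a run one of stamp_a, stamp_b, stamp_c, stamp_d, stamp_e may be knocked a few centimetres aside while the robot is not near it.
It also fails if it takes over 210 s, if anything falls off the work surface, if the arm or the gripper's body presses on something with over 40 N, if the wrist force passes 120 N, or if a joint passes its speed limit or range.

## Robot

A 6-joint arm with a two-finger parallel gripper is mounted at the origin on the work surface. World frame = base frame: x ahead of the robot, y to its left, z up, the work surface at z = 0. Lengths are in mm, angles in rad, forces in N, time in s.
With the tool pointing down it reaches from about 275 to 1000 mm from the base axis. Payload 8.4 kg.
Tool frame: the origin (TCP) lies midway between the tips of the shut fingers; the grasp point (between the pads) lies behind it (r.pinch_z is the z of the grasp point in the tool frame, in mm); z points along the fingers, y is the direction in which the jaws open and shut (so a half turn about z gives the same grasp; the last joint's range is limited). The gripper opens to 85 mm and grips with 20 to 120 N. Pads are 22 mm wide; open, the fingers measure 114 mm over their backs; the gripper's body (76 mm by 85 mm) begins 54 mm behind the grasp point. The pads swing forward as they close: fully open they stand 13 mm farther back than shut.
Start: joints at [1.254, 0.353, 1.633, -0, 1.155, -0.002], TCP at [193.515, 594.289, 231.281] pointing down, gripper open.
Joint ranges: [-2.63, 2.63], [-0.92, 2.1], [0.06, 2.66], [-1.3, 4.44], [0, 2.69], [-3.02, 3.02]. Speed limits (rad/s): [2.22, 2.22, 2.79, 3.14, 3.14, 3.14].

## Interface

Orientations are given as [roll, pitch, yaw] about the fixed x, y, z axes, in that order (R = Rz(yaw) Ry(pitch) Rx(roll)).
In Python, from rig import r, optics, ticket gives the robot as it stands.
- The arm moves only by the shell command python3 -m jog 'ROWS' [FORCE]. ROWS is text: rows parted by semicolons, each of 7 numbers parted by spaces: the closure in counts, from 0 (fully open) to 255 (shut), then the shift along the tool's x, y, z in mm, then the turn, a rotation vector about the tool's x, y, z in degrees. A call has 1 to 5 rows; each row shifts and turns the pose as measured when the row begins, along the tool's axes as they then stand; what a row does not reach is not made up. A row lasts 1/12 s, in which the tool goes at most 41.7 mm and 7.16 degrees, less where a joint would pass 70% of its speed; a pose out of reach is approached as far as the arm can. A call with a gripper value outside its range is refused whole. The fingers move at their own pace and stop on an object; FORCE is the grip in N (left out, the last holds). Time passes only in rows, so rows that do not move let the fingers close. It gives the time, the measured TCP pose, the force and the opening at its end, in the units of the state.
- r.sense(): the state, without advancing time (a new reading comes with each control period).
- optics.grab_frame(name): name is "scene" or "top"; returns the picture (400x640x3 uint8, red, green, blue); there is no depth.
- optics.camera_info(name): a dict with "fx", "fy", "cx", "cy" (pixels), "world_from_camera" (4x4, takes a point from camera to world coordinates). Camera axes: x right, y down, z forward; pixel columns grow to the right and rows downward; lengths in mm; the calibration is good to about 2 mm. A picture is of the moment at which its call begins. camera_info takes no time and is no camera call.
- ticket.sign_off(): hands the job in, once; it reports no verdict.
The state is a dict: "clock": time; "qpos": joint angles; "qvel": joint speeds; "joint_efforts": joint torques, N m; "eef_pos": TCP position; "tcp_rot": TCP orientation; "contact_force": force on the tool from outside, world axes, zero at the start; "wrist_torque": the same for the moment, N m; "opening": opening from 0.0 (shut) to 1.0 (fully open).
Only numpy, scipy, OpenCV 4.12 (cv2) and the standard library are available. Lean on these libraries where they do the work, as an engineer would, in place of code of your own. Each camera call takes 0.05 s, during which the arm holds its last target.

## Working session

There is one attempt and no reset: what is moved stays moved. The work goes in short steps, Python scripts to look and compute and a shell command to move; the robot and the scene stay as the last step left them, time stands still between calls to the robot, and variables do not carry over. Pictures are saved under pics/ and viewed, and the job is handed in when it is done.

```bash
ls; mkdir -p pics
python3 - <<'E'
from rig import r, optics
import cv2
print(r.sense(), r.pinch_z)
for n in("scene","top"):
    cv2.imwrite(f"pics/{n}0.png",optics.grab_frame(n)[:,:,::-1]); print(optics.camera_info(n))
E
```

```text
pics
{'clock': 0.0, 'qpos': array([ 1.25364088e+00,  3.53662608e-01,  1.63419428e+00, -2.98138934e-05,
        1.15520007e+00, -2.44820759e-03]), 'qvel': array([ 0.00049788,  0.00123146,  0.00166624,  0.0001531 , -0.00019264,
        0.00100184]), 'joint_efforts': array([-2.36586551e-03, -6.05241680e+01, -3.42067230e+01, -1.96242017e-04,
        9.30967683e-03, -6.60091757e-06]), 'eef_pos': array([193.33885864, 593.80474195, 230.52692619]), 'tcp_rot': array([-3.14012829e+00,  2.36733565e-05,  2.82689748e+00]), 'contact_force': array([-0.04864588,  0.31350884, -0.28146392]), 'wrist_torque': array([0.00692627, 0.00942987, 0.06710824]), 'opening': 1.0006189469004119} -18.700000000000003
{'fx': 366.6802183451506, 'fy': 366.6802183451506, 'cx': 324.065247702617, 'cy': 204.30393584368048, 'world_from_camera': array([[-8.04521244e-01,  4.35314679e-01, -4.04037991e-01,
         8.80785816e+02],
       [ 5.93786563e-01,  6.04162485e-01, -5.31418112e-01,
         4.36344836e+02],
       [ 1.27704914e-02, -6.67449490e-01, -7.44545561e-01,
         6.80355490e+02],
       [ 0.00000000e+00,  0.00000000e+00,  0.00000000e+00,
         1.00000000e+00]])}
{'fx': 437.5516860606453, 'fy': 437.5516860606453, 'cx': 317.9731890988408, 'cy': 209.30067649744464, 'world_from_camera': array([[-1.42966531e-03, -9.89028259e-01,  1.47719528e-01,
         3.74416699e+02],
       [-9.99993656e-01,  9.32057430e-04, -3.43776553e-03,
        -3.47574424e-01],
       [ 3.26236417e-03, -1.47723506e-01, -9.89023318e-01,
         1.28699345e+03],
       [ 0.00000000e+00,  0.00000000e+00,  0.00000000e+00,
         1.00000000e+00]])}
```

View pics/scene0.png

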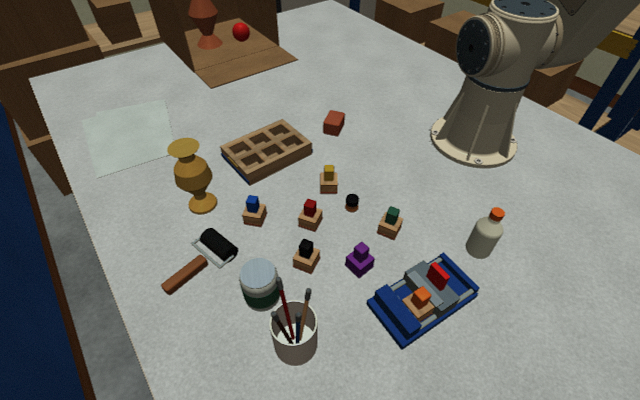

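View pics/top0.png

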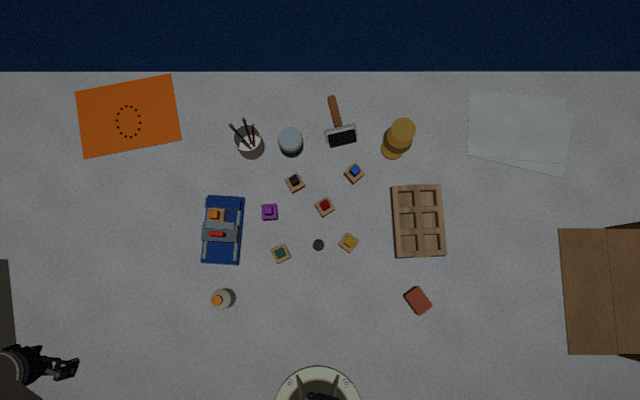

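Run:
```python
import cv2
a=cv2.imread("pics/top0.png"); b=cv2.imread("pics/scene0.png")
cv2.imwrite("pics/c1.png",cv2.resize(a[150:275,190:300],None,fx=4.5,fy=4.5,interpolation=cv2.INTER_CUBIC))
cv2.imwrite("pics/c2.png",cv2.resize(a[150:270,275:455],None,fx=4.4,fy=4.4,interpolation=cv2.INTER_CUBIC))
cv2.imwrite("pics/c3.png",cv2.resize(b[110:350,210:490],None,fx=2.5,fy=2.5,interpolation=cv2.INTER_CUBIC))
```

```text
(no output)
```

View pics/c1.png

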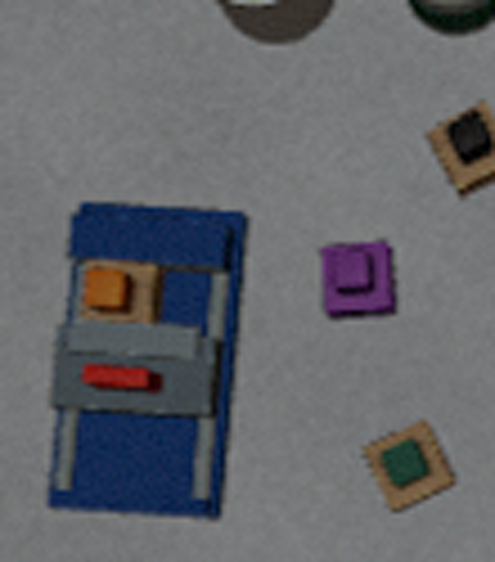

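View pics/c2.png

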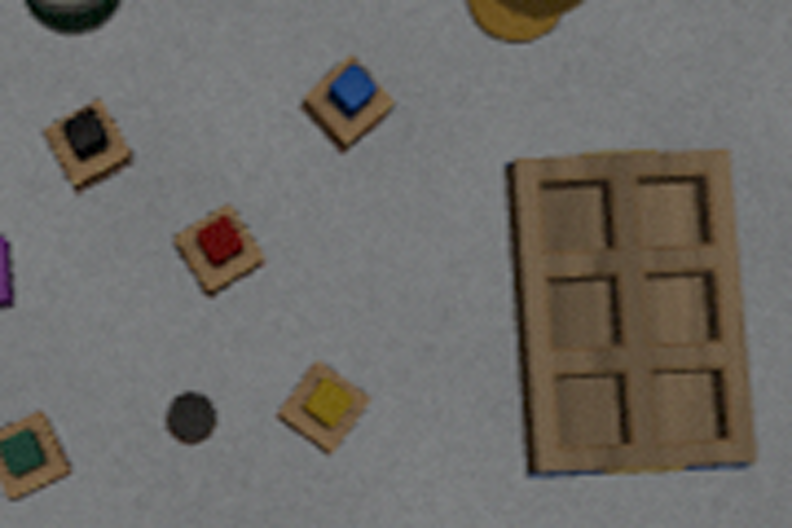

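View pics/c3.png

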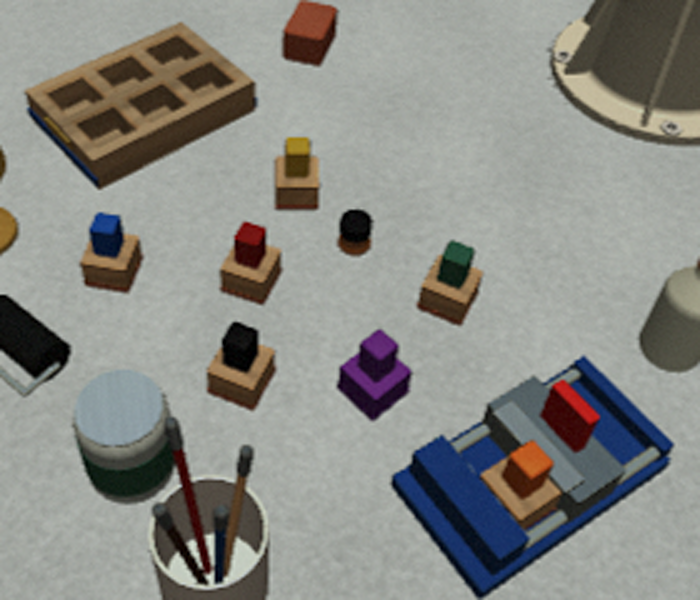

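```bash
cat > fit.py <<'E'
import numpy as np, cv2
from scipy.optimize import minimize
from rig import r, optics
SS=6
INFO={n:optics.camera_info(n) for n in("scene","top")}
INV={n:np.linalg.inv(INFO[n]["world_from_camera"]) for n in INFO}
def proj(n,P):
    P=np.atleast_2d(P); I=INFO[n]; c=P@INV[n][:3,:3].T+INV[n][:3,3]
    return np.c_[c[:,0]/c[:,2]*I["fx"]+I["cx"], c[:,1]/c[:,2]*I["fy"]+I["cy"]]
def unproj(n,uv,z):
    I=INFO[n];W=I["world_from_camera"]
    d=W[:3,:3]@np.array([(uv[0]-I["cx"])/I["fx"],(uv[1]-I["cy"])/I["fy"],1]);o=W[:3,3]
    return o+d*(z-o[2])/d[2]
def boxfaces(x0,x1,y0,y1,z0,z1):
    v=lambda *p:np.array(p,float)
    return [(v(0,0,1),v([x0,y0,z1],[x1,y0,z1],[x1,y1,z1],[x0,y1,z1])),
     (v(1,0,0),v([x1,y0,z0],[x1,y1,z0],[x1,y1,z1],[x1,y0,z1])),
     (v(-1,0,0),v([x0,y0,z0],[x0,y1,z0],[x0,y1,z1],[x0,y0,z1])),
     (v(0,1,0),v([x0,y1,z0],[x1,y1,z0],[x1,y1,z1],[x0,y1,z1])),
     (v(0,-1,0),v([x0,y0,z0],[x1,y0,z0],[x1,y0,z1],[x0,y0,z1]))]
def stamp(z=0): return boxfaces(-22,22,-22,22,z,z+36)+boxfaces(-12,12,-12,12,z+36,z+72)
def vstamp(): return boxfaces(-22,22,-22,22,53.9,54)[:1]+boxfaces(-12,12,-12,12,54,90)
def handle(z=0): return boxfaces(-12,12,-12,12,z+36,z+72)
def tab(): return boxfaces(-6,6,-20,20,62,100)
def case():
    F=boxfaces(-103,103,-71,71,0,42)
    for i in(-64,0,64):
        for j in(-32,32):
            F.append(("mouth",np.array([[i+a*23.2,j+b*23.2,42] for a,b in((-1,-1),(1,-1),(1,1),(-1,1))],float),
              np.array([[i+a*23.2,j+b*23.2,8] for a,b in((-1,-1),(1,-1),(1,1),(-1,1))],float)))
    return F
def ipoly(uv,o): return np.round(((uv-o+0.5)*SS-0.5)*16).astype(np.int32)
def labels(n,F,p,box):
    x,y,a=p; R=np.array([[np.cos(a),-np.sin(a),0],[np.sin(a),np.cos(a),0],[0,0,1]]); t=np.array([x,y,0])
    u0,v0,u1,v1=box; L=np.zeros(((v1-v0)*SS,(u1-u0)*SS),np.uint8); cam=INFO[n]["world_from_camera"][:3,3]; k=1
    o=np.array([u0,v0])
    for f in F:
        if isinstance(f[0],str):
            m=np.zeros_like(L);g=np.zeros_like(L)
            cv2.fillConvexPoly(m,ipoly(proj(n,f[1]@R.T+t),o),1,shift=4)
            cv2.fillConvexPoly(g,ipoly(proj(n,f[2]@R.T+t),o),1,shift=4)
            L[m>0]=30; L[(m>0)&(g>0)]=31
        else:
            q=f[1]@R.T+t
            if (R@f[0])@(cam-q[0])>0: cv2.fillConvexPoly(L,ipoly(proj(n,q),o),k,shift=4)
            k+=1
    return L
def resid(n,img,F,p,box,excl=None):
    L=labels(n,F,p,box);u0,v0,u1,v1=box
    cols=[]
    for k in np.unique(L):
        f=(L==k).astype(np.float32).reshape(v1-v0,SS,u1-u0,SS).mean((1,3)).ravel()
        if f.sum()>1.5: cols.append(f)
    A=np.array(cols).T; B=img[v0:v1,u0:u1].reshape(-1,3).astype(float)
    s,*_=np.linalg.lstsq(A,B,rcond=None)
    e=((A@s-B)**2).sum(1)
    return np.minimum(e,3000).mean()
def fit(imgs,F,p0,rad=45,zc=36,cams=("top","scene"),step=(5,5,.15)):
    boxes={}
    for n in cams:
        pts=proj(n,[[p0[0]+a*rad,p0[1]+b*rad,z] for a in(-1,1) for b in(-1,1) for z in(0,zc*1.5)])
        u0,v0=np.floor(pts.min(0)).astype(int);u1,v1=np.ceil(pts.max(0)).astype(int)
        boxes[n]=(max(u0,0),max(v0,0),min(u1,640),min(v1,400))
    S=np.array([1,1,.02])
    c=lambda q:sum(resid(n,imgs[n],F,q*S,boxes[n]) for n in cams)
    best=None; st=np.array(step)/S
    for da in (0,):
        x=np.array(p0,float)/S
        for it in range(3):
            sim=np.vstack([x]+[x+d for d in np.diag(st/(1,2,5)[it])])
            rr=minimize(c,x,method="Nelder-Mead",options=dict(initial_simplex=sim,xatol=.05,fatol=1e-3,maxiter=150));x=rr.x
        if best is None or rr.fun<best[1]: best=(x*S,rr.fun)
    return best
def grab():
    return {n:optics.grab_frame(n) for n in("top","scene")}
E
cat > m0.py <<'E'
from fit import *
imgs={n:cv2.imread(f"pics/{n}0.png")[:,:,::-1] for n in("top","scene")}
seeds=dict(a=(325,206,1.0),b=(354,173,.9),c=(281,253,.4),d=(348,242,.9),e=(294,182,.4),purple=(269,212,0))
for k,(u,v,a) in seeds.items():
    w=unproj("top",(u,v),45)
    for cams in(("top",),("scene",),("top","scene")):
        b=[fit(imgs,stamp(),(w[0],w[1],aa),cams=cams) for aa in (0,.4,.8,1.2)]
        b=min(b,key=lambda t:t[1]); print(k,cams,np.round(b[0],2),round(b[0][2]*57.3%90,1),round(b[1],1))
w=unproj("top",(418,220),42)
for cams in(("top",),("scene",),("top","scene")):
    b=min([fit(imgs,case(),(w[0],w[1],aa),rad=125,cams=cams) for aa in(1.5,1.6,1.7)],key=lambda t:t[1]); print("case",cams,np.round(b[0],3),b[1])
w=unproj("top",(214,214),80)
for cams in(("top",),("scene",),("top","scene")):
    b=min([fit(imgs,vstamp(),(w[0],w[1],aa),rad=22,zc=50,cams=cams) for aa in(-.1,0.1)],key=lambda t:t[1]); print("v",cams,np.round(b[0],3),b[1])
w=unproj("top",(216,234),90)
for cams in(("top",),("scene",),("top","scene")):
    b=min([fit(imgs,tab(),(w[0],w[1],aa),rad=18,zc=60,cams=cams) for aa in(-.1,.1)],key=lambda t:t[1]); print("tab",cams,np.round(b[0],3),b[1])
E
time python3 m0.py
```

```text
a ('top',) [ 5.7203e+02 -2.3170e+01  5.5000e-01] 31.4 94.8
a ('scene',) [573.25 -21.54   0.62] 35.7 550.1
a ('top', 'scene') [ 5.7245e+02 -2.2730e+01  5.6000e-01] 32.3 694.4
b ('top',) [ 671.93 -110.55    0.72] 41.1 107.3
b ('scene',) [ 673.05 -108.61    0.8 ] 45.8 236.5
b ('top', 'scene') [ 672.44 -110.05    0.74] 42.3 392.6
c ('top',) [435.87 102.83   2.02] 26.0 71.5
c ('scene',) [437.89 105.4    0.47] 26.8 243.6
c ('top', 'scene') [436.03 103.93   0.47] 27.0 365.3
d ('top',) [467.52 -91.46   0.94] 53.7 46.0
d ('scene',) [470.06 -88.94   0.96] 54.9 703.6
d ('top', 'scene') [468.45 -90.79   0.95] 54.5 788.0
e ('top',) [6.4308e+02 6.4360e+01 5.1000e-01] 29.2 128.7
e ('scene',) [6.4488e+02 6.5650e+01 5.1000e-01] 29.4 487.9
e ('top', 'scene') [6.4384e+02 6.4570e+01 5.2000e-01] 29.9 655.9
purple ('top',) [5.5676e+02 1.3820e+02 7.0000e-02] 3.9 93.1
purple ('scene',) [557.18 138.44   1.67] 5.4 490.5
purple ('top', 'scene') [556.9  138.24   1.66] 4.9 593.4
case ('top',) [ 529.615 -293.764    3.188] 122.32341710291855
case ('scene',) [ 532.169 -290.492    3.186] 527.1650240917695
case ('top', 'scene') [ 530.67  -292.808    3.189] 752.1741290438451
v ('top',) [ 5.41739e+02  2.86590e+02 -3.70000e-02] 1031.7994155326012
v ('scene',) [ 5.43819e+02  2.88338e+02 -5.50000e-02] 1731.425450186962
v ('top', 'scene') [ 5.42292e+02  2.87529e+02 -7.40000e-02] 2878.028549523509
tab ('top',) [ 4.86543e+02  2.75530e+02 -8.70000e-02] 539.514582130895
tab ('scene',) [ 4.89423e+02  2.78544e+02 -5.60000e-02] 1639.4583306365132
tab ('top', 'scene') [ 4.86970e+02  2.76025e+02 -9.20000e-02] 2356.9716663271633
real	5m15.958s
user	9m41.077s
sys	0m0.409s
```

```bash
cat > go.py <<'E'
import sys, numpy as np
from scipy.spatial.transform import Rotation as Ro
from rig import r
def plan(x,y,z,psi,maxmm=40,maxdeg=7,rows=25):
    s=r.sense(); p=np.array(s["eef_pos"]); R=Ro.from_euler("xyz",s["tcp_rot"])
    T=Ro.from_euler("xyz",[np.pi,0,psi]); t=np.array([x,y,z])
    print("now",np.round(p,1),"yaw %.3f"%s["tcp_rot"][2],"q",np.round(s["qpos"],2),"F",np.round(s["contact_force"],1),"op %.2f t %.1f"%(s["opening"],s["clock"]))
    n=0
    rv=(R.inv()*T).as_rotvec(degrees=True)
    N=int(max(1,np.ceil(np.linalg.norm(t-p)/maxmm),np.ceil(np.linalg.norm(rv)/maxdeg)))
    for i in range(min(N,rows)):
        k=N-i; d=R.inv().apply((t-p)/k); q=(R.inv()*T).as_rotvec(degrees=True)/k
        print("  %.1f %.1f %.1f  %.1f %.1f %.1f"%(*d,*q))
        p=p+R.apply(d); R=R*Ro.from_rotvec(q,degrees=True)
if __name__=="__main__": plan(*map(float,sys.argv[1:]))
E
python3 go.py 488 277 180 1.483
```

```text
now [193.4 593.9 230.6] yaw 2.827 q [ 1.25  0.35  1.63  0.    1.16 -0.  ] F [-1.   0.   0.2] op 1.00 t 0.1
  -34.4 -19.1 4.6  -0.0 0.0 7.0
  -36.5 -14.8 4.6  -0.0 0.0 7.0
  -38.0 -10.2 4.6  -0.0 0.0 7.0
  -38.9 -5.5 4.6  -0.0 0.0 7.0
  -39.3 -0.7 4.6  -0.0 0.0 7.0
  -39.1 4.1 4.6  -0.0 0.0 7.0
  -38.3 8.8 4.6  -0.0 0.0 7.0
  -37.0 13.4 4.6  -0.0 0.0 7.0
  -35.1 17.8 4.6  -0.0 0.0 7.0
  -32.6 22.0 4.6  -0.0 0.0 7.0
  -29.7 25.8 4.6  -0.0 0.0 7.0
```

```bash
python3 -m jog '80 -34.4 -19 4.5 0 0 7; 80 -36.5 -15 4.5 0 0 7; 80 -38 -10 4.5 0 0 7; 80 -39 -5.5 4.5 0 0 7; 80 -39 -0.7 4.5 0 0 7' 60; python3 -m jog '80 -39 4 4.5 0 0 7; 80 -38 9 4.5 0 0 7; 80 -37 13.4 4.5 0 0 7; 80 -35 18 4.5 0 0 7; 80 -32 22 4.5 0 0 7'; python3 go.py 488 277 140 1.483
```

```text
clock: 0.52
eef_pos: [325.6, 450.3, 206.1]
tcp_rot: [-3.141, -0.002, 2.207]
contact_force: [1.3, -0.3, -0.4]
opening: 0.685
clock: 0.93
eef_pos: [461.2, 296.8, 181.2]
tcp_rot: [-3.139, -0.001, 1.582]
contact_force: [-0.4, 0.1, 0.2]
opening: 0.684
now [461.2 296.8 181.2] yaw 1.582 q [0.57 0.29 1.84 0.   1.01 0.56] F [-0.4  0.1  0.2] op 0.68 t 0.9
  -10.1 13.3 20.6  -0.1 -0.0 2.8
  -9.4 13.8 20.6  -0.1 -0.0 2.8
```

```bash
python3 -m jog '105 -10 13.5 20 0 0 2.8; 105 -9.4 13.8 20 0 0 2.8; 105 0 0 0 0 0 0'; python3 go.py 488 277 70 1.483
python3 - <<'E'
from fit import *
i=grab()
cv2.imwrite("pics/a1.png",cv2.resize(i["scene"][180:380,340:520,::-1],None,fx=3,fy=3,interpolation=cv2.INTER_CUBIC))
# pads should project:
s=r.sense(); print(proj("scene",[s["eef_pos"]]),proj("top",[s["eef_pos"]]))
E
```

```text
clock: 1.18
eef_pos: [493.7, 269.6, 139.6]
tcp_rot: [-3.141, 0.0, 1.464]
contact_force: [-0.3, -0.3, -0.1]
opening: 0.588
now [493.7 269.6 139.6] yaw 1.464 q [0.5  0.36 1.85 0.   0.93 0.6 ] F [-0.3 -0.3 -0.1] op 0.59 t 1.2
  3.4 -3.2 34.8  -0.0 0.0 -0.5
  3.4 -3.2 34.8  -0.0 0.0 -0.5
[[442.05950906 256.04761614]] [[212.85580071 229.23658326]]
```

View pics/a1.png

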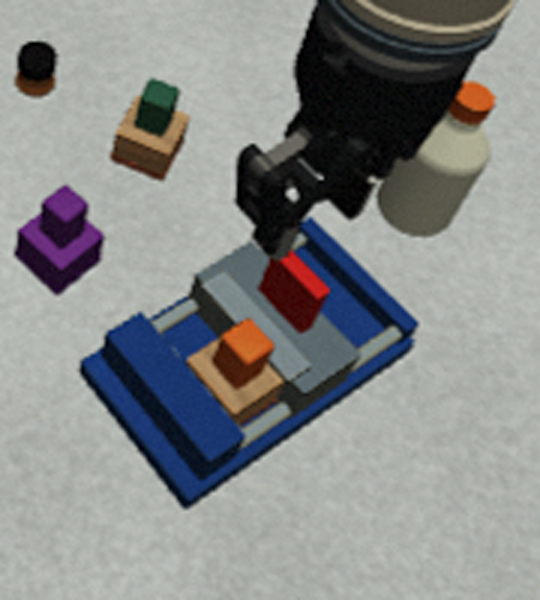

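```bash
python3 -m jog '135 7 -6 0 0 0 -1; 135 0 0 0 0 0 0; 135 0 0 15 0 0 0'; python3 go.py 488 277 70 1.483
```

```text
clock: 1.53
eef_pos: [487.4, 283.5, 131.1]
tcp_rot: [3.137, -0.005, 1.493]
contact_force: [1.1, 0.5, 0.7]
opening: 0.474
now [487.4 283.5 131.1] yaw 1.493 q [0.52 0.37 1.86 0.   0.9  0.6 ] F [1.1 0.5 0.7] op 0.47 t 1.5
  -3.4 0.4 30.5  0.1 -0.2 0.3
  -3.3 0.5 30.5  0.1 -0.2 0.3
```

```bash
python3 -m jog '135 -3 0 20 0 0 0; 135 -3 0 20 0 0 0.3; 135 0 0 8 0 0 0; 135 0 0 0 0 0 0; 135 0 0 0 0 0 0'; python3 go.py 488 277 70 1.483
```

```text
clock: 1.95
eef_pos: [484.4, 284.2, 84.7]
tcp_rot: [3.134, -0.009, 1.501]
contact_force: [0.6, -0.9, 0.2]
opening: 0.465
now [484.4 284.2  84.7] yaw 1.501 q [0.53 0.43 1.89 0.   0.8  0.59] F [ 0.6 -0.9  0.2] op 0.47 t 1.9
  -7.1 4.0 14.7  0.4 -0.5 1.0
```

```bash
python3 -m jog '135 -6 4 8 0.3 -0.4 0.7; 135 0 0 7 0 0 0; 135 0 0 0 0 0 0'; python3 go.py 488 277 70 1.483
```

```text
clock: 2.2
eef_pos: [489.5, 279.6, 71.6]
tcp_rot: [3.136, -0.004, 1.49]
contact_force: [0.1, -0.5, -0.3]
opening: 0.472
now [489.5 279.6  71.6] yaw 1.490 q [ 0.52  0.46  1.89 -0.    0.78  0.6 ] F [ 0.1 -0.5 -0.3] op 0.47 t 2.2
  -2.8 -1.3 1.6  0.3 -0.2 0.4
```

```bash
python3 -m jog '255 -2 -1.3 1 0.3 -0.2 0.4; 255 0 0 0 0 0 0; 255 0 0 0 0 0 0; 255 0 0 0 0 0 0; 255 0 0 0 0 0 0' 60; python3 -m jog '255 0 0 0 0 0 0; 255 0 0 0 0 0 0'; python3 go.py 456 279.8 70 1.483
```

```text
clock: 2.62
eef_pos: [488.6, 277.6, 71.0]
tcp_rot: [3.141, -0.0, 1.484]
contact_force: [0.3, 1.2, -2.2]
opening: 0.124
clock: 2.78
eef_pos: [488.6, 277.7, 71.0]
tcp_rot: [3.141, 0.0, 1.485]
contact_force: [-0.3, 1.4, -2.3]
opening: 0.131
now [488.6 277.7  71. ] yaw 1.485 q [ 0.51  0.46  1.89 -0.    0.79  0.6 ] F [-0.3  1.4 -2.3] op 0.13 t 2.8
  -0.7 -32.6 1.0  0.0 0.0 0.1
```

```bash
python3 -m jog '255 0 -8 0 0 0 0; 255 0 -8 0 0 0 0; 255 0 -8 0 0 0 0; 255 0 -6 0 0 0 0; 255 0 0 0 0 0 0'; python3 go.py 456 280.4 70 1.483
```

```text
clock: 3.2
eef_pos: [459.0, 279.6, 71.0]
tcp_rot: [3.137, 0.0, 1.486]
contact_force: [1.0, 0.1, -3.6]
opening: 0.135
now [459.  279.6  71. ] yaw 1.486 q [ 0.55  0.43  1.95 -0.    0.76  0.63] F [ 1.   0.1 -3.6] op 0.13 t 3.2
  0.5 -3.0 1.0  0.3 0.0 0.2
```

```bash
python3 -m jog '255 0 -3 0 0 0 0; 255 0 0 0 0 0 0; 255 0 0 0 0 0 0; 140 0 0 0 0 0 0; 140 0 0 0 0 0 0'; python3 -m jog '140 0 0 -5 0 0 0;140 0 0 -30 0 0 0; 140 0 0 -30 0 0 0; 140 0 0 0 0 0 0'
python3 - <<'E'
from fit import *
i=grab()
cv2.imwrite("pics/a2.png",cv2.resize(i["scene"][180:380,340:520,::-1],None,fx=3,fy=3,interpolation=cv2.INTER_CUBIC))
cv2.imwrite("pics/a2t.png",cv2.resize(i["top"][180:280,180:300,::-1],None,fx=5,fy=5,interpolation=cv2.INTER_CUBIC))
print(r.sense()["eef_pos"])
E
```

```text
clock: 3.62
eef_pos: [454.6, 280.1, 71.1]
tcp_rot: [3.138, 0.0, 1.485]
contact_force: [-0.0, -0.7, -0.2]
opening: 0.4
clock: 3.95
eef_pos: [453.2, 279.8, 138.0]
tcp_rot: [-3.14, 0.002, 1.482]
contact_force: [1.9, 0.2, -0.0]
opening: 0.447
[451.6657151  278.81930593 134.5204692 ]
```

View pics/a2.png

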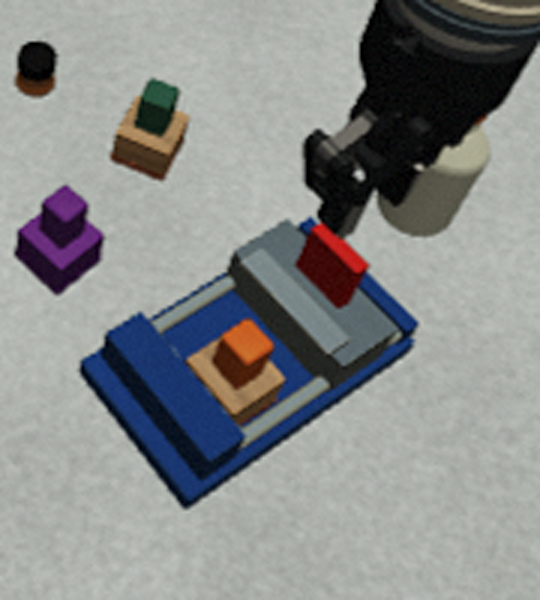

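View pics/a2t.png

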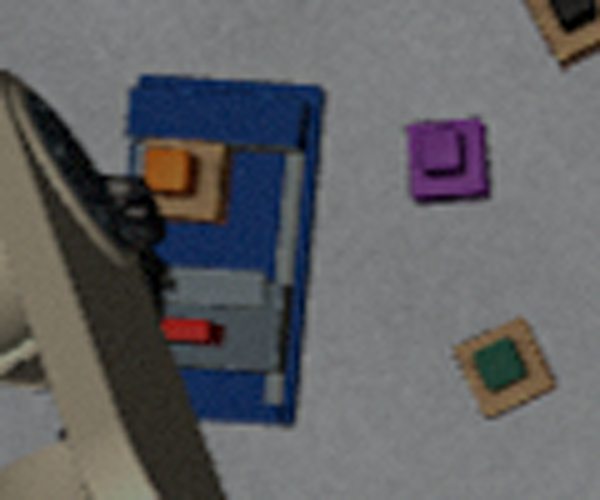

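```bash
python3 go.py 542.4 287.6 120 3.053
```

```text
now [451.7 278.8 134.5] yaw 1.482 q [ 0.55  0.33  1.92 -0.    0.9   0.64] F [-0.1 -0.  -1. ] op 0.45 t 4.0
  1.3 6.9 1.1  -0.0 0.0 -6.9
  0.5 7.0 1.1  -0.0 0.0 -6.9
  -0.4 7.0 1.1  -0.0 0.0 -6.9
  -1.2 6.9 1.1  -0.0 0.0 -6.9
  -2.1 6.7 1.1  -0.0 0.0 -6.9
  -2.9 6.4 1.1  -0.0 0.0 -6.9
  -3.6 6.0 1.1  -0.0 0.0 -6.9
  -4.3 5.5 1.1  -0.0 0.0 -6.9
  -4.9 5.0 1.1  -0.0 0.0 -6.9
  -5.5 4.3 1.1  -0.0 0.0 -6.9
  -6.0 3.7 1.1  -0.0 0.0 -6.9
  -6.4 2.9 1.1  -0.0 0.0 -6.9
  -6.7 2.1 1.1  -0.0 0.0 -6.9
```

```bash
python3 -m jog '120 1.3 7 1 0 0 -7; 120 0.5 7 1 0 0 -7; 120 -0.4 7 1 0 0 -7; 120 -1.2 7 1 0 0 -7; 120 -2 6.7 1 0 0 -7';python3 -m jog '120 -3 6.4 1 0 0 -7; 120 -3.6 6 1 0 0 -7; 120 -4.3 5.5 1 0 0 -7; 120 -5 5 1 0 0 -7; 120 -5.5 4.3 1 0 0 -7';python3 -m jog '120 -6 3.7 1 0 0 -7;120 -6.4 3 0 0 0 -6; 120 0 0 0 0 0 0'; python3 go.py 542.4 287.6 100 3.053
```

```text
clock: 4.47
eef_pos: [484.0, 281.0, 125.2]
tcp_rot: [-3.129, 0.0, 2.105]
contact_force: [-0.7, 0.2, -0.6]
opening: 0.527
clock: 4.88
eef_pos: [516.8, 283.3, 112.8]
tcp_rot: [-3.124, -0.014, 2.73]
contact_force: [0.8, 0.0, -0.1]
opening: 0.53
clock: 5.13
eef_pos: [530.2, 284.3, 107.1]
tcp_rot: [-3.125, -0.022, 2.97]
contact_force: [-0.6, -0.8, -0.2]
opening: 0.532
now [530.2 284.3 107.1] yaw 2.970 q [ 0.49  0.47  1.76  0.    0.93 -0.91] F [-0.6 -0.8 -0.2] op 0.53 t 5.1
  -11.6 5.4 6.8  -0.9 -1.3 -4.7
```

```bash
python3 -m jog '120 -6 3 0 -0.5 -0.7 -2.5; 120 -6 3 0 -0.4 -0.6 -2.2; 120 0 0 0 0 0 0'; python3 go.py 542.4 287.6 57 3.053
```

```text
clock: 5.38
eef_pos: [540.9, 287.4, 103.2]
tcp_rot: [-3.139, -0.004, 3.044]
contact_force: [0.2, 0.5, 0.3]
opening: 0.531
now [540.9 287.4 103.2] yaw 3.044 q [ 0.49  0.48  1.76  0.    0.91 -0.99] F [0.2 0.5 0.3] op 0.53 t 5.4
  -0.9 0.2 23.1  -0.1 -0.1 -0.2
  -0.8 0.2 23.1  -0.1 -0.1 -0.2
```

```bash
python3 -m jog '120 -1 0 20 0 0 0; 120 -1 0 18 0 0 -0.3; 120 0 0 4 0 0 -0.2; 120 0 0 0 0 0 0'; python3 go.py 542.4 287.6 57 3.053;python3 - <<'E'
from fit import *
i=grab()
cv2.imwrite("pics/a3.png",cv2.resize(i["scene"][180:380,340:520,::-1],None,fx=3,fy=3,interpolation=cv2.INTER_CUBIC))
E
```

```text
clock: 5.72
eef_pos: [540.1, 286.3, 58.7]
tcp_rot: [-3.137, -0.008, 3.038]
contact_force: [-0.0, -0.7, 0.5]
opening: 0.527
now [540.1 286.3  58.7] yaw 3.038 q [ 0.48  0.54  1.78  0.    0.83 -0.98] F [-0.  -0.7  0.5] op 0.53 t 5.7
  -2.2 1.5 1.6  -0.2 -0.4 -0.9
```

View pics/a3.png

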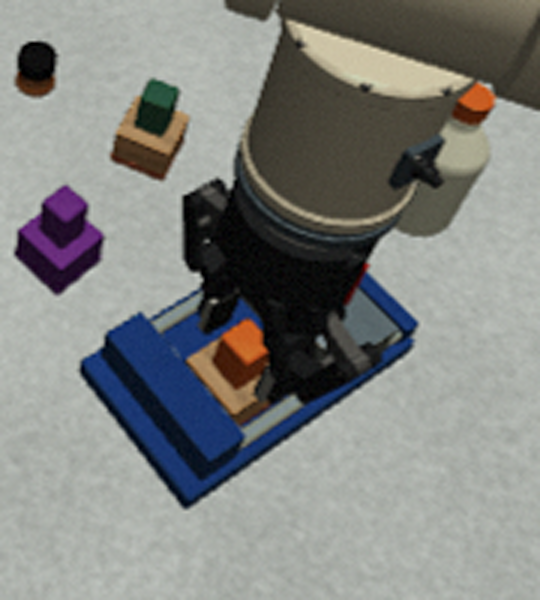

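```bash
python3 -m jog '150 -2 1.3 0.5 -0.2 -0.4 -0.9; 150 0 0 0 0 0 0; 255 0 0 0 0 0 0; 255 0 0 0 0 0 0; 255 0 0 0 0 0 0' 40; python3 -m jog '255 0 0 0 0 0 0; 255 0 0 0 0 0 0'; python3 go.py 542.4 287.6 160 3.053
```

```text
clock: 6.23
eef_pos: [543.6, 288.5, 62.2]
tcp_rot: [3.139, 0.003, 3.054]
contact_force: [-0.2, -0.5, -1.0]
opening: 0.275
clock: 6.4
eef_pos: [543.6, 288.5, 62.6]
tcp_rot: [3.139, 0.004, 3.054]
contact_force: [-1.1, -0.2, -1.8]
opening: 0.275
now [543.6 288.5  62.6] yaw 3.054 q [ 0.49  0.53  1.78 -0.    0.82 -1.  ] F [-1.1 -0.2 -1.8] op 0.28 t 6.4
  0.3 -0.3 -32.5  0.0 0.1 0.0
  0.3 -0.3 -32.5  0.0 0.1 0.0
  0.3 -0.3 -32.5  0.0 0.1 0.0
```

```bash
python3 - <<'E'
from fit import *
print("vase",unproj("top",(391,150),0),unproj("top",(401,132),180))
c,s=np.cos(.0475),np.sin(.0475)
for j in(-32,32):
  for i in(-64,0,64): print(i,j,np.round([531.7+c*i-s*j,-291.9+s*i+c*j],1))
E
python3 -m jog '255 0 0 -10 0 0 0; 255 0 0 -20 0 0 0; 255 0 0 -30 0 0 0; 255 0 0 -30 0 0 0; 255 0 0 -10 0 0 0'; python3 go.py 469.3 -326.9 150 1.618
```

```text
vase [ 748.53447742 -226.87584208    0.        ] [ 745.03359994 -222.77361951  180.        ]
-64 -32 [ 469.3 -326.9]
0 -32 [ 533.2 -323.9]
64 -32 [ 597.1 -320.8]
-64 32 [ 466.3 -263. ]
0 32 [ 530.2 -259.9]
64 32 [ 594.1 -256.9]
clock: 6.82
eef_pos: [541.6, 287.3, 165.1]
tcp_rot: [-3.14, -0.001, 3.053]
contact_force: [0.4, 1.1, -0.9]
opening: 0.274
now [541.6 287.3 165.1] yaw 3.053 q [ 0.49  0.4   1.72 -0.    1.02 -1.  ] F [ 0.4  1.1 -0.9] op 0.27 t 6.8
  1.1 -38.6 1.0  -0.0 -0.0 5.1
  -2.3 -38.6 1.0  -0.0 -0.0 5.1
  -5.8 -38.2 1.0  -0.0 -0.0 5.1
  -9.2 -37.5 1.0  -0.0 -0.0 5.1
  -12.5 -36.6 1.0  -0.0 -0.0 5.1
  -15.7 -35.3 1.0  -0.0 -0.0 5.1
  -18.8 -33.7 1.0  -0.0 -0.0 5.1
  -21.8 -31.9 1.0  -0.0 -0.0 5.1
  -24.6 -29.8 1.0  -0.0 -0.0 5.1
  -27.1 -27.5 1.0  -0.0 -0.0 5.1
  -29.5 -25.0 1.0  -0.0 -0.0 5.1
  -31.6 -22.2 1.0  -0.0 -0.0 5.1
  -33.5 -19.3 1.0  -0.0 -0.0 5.1
  -35.1 -16.2 0.9  -0.0 -0.0 5.1
  -36.4 -13.0 0.9  -0.0 -0.0 5.1
  -37.4 -9.7 0.9  -0.0 -0.0 5.1
```

```bash
python3 -m jog '255 1 -38.6 0 0 0 5.1; 255 -2.3 -38.6 0 0 0 5.1; 255 -6 -38 0 0 0 5.1; 255 -9 -37.5 0 0 0 5.1; 255 -12.5 -36.6 0 0 0 5.1';python3 -m jog '255 -15.7 -35 0 0 0 5.1; 255 -19 -34 0 0 0 5.1; 255 -22 -32 0 0 0 5.1; 255 -24.6 -30 0 0 0 5.1; 255 -27 -27.5 0 0 0 5.1'; python3 go.py 469.3 -326.9 150 1.618
```

```text
clock: 7.23
eef_pos: [523.1, 98.0, 171.4]
tcp_rot: [3.129, 0.008, 2.601]
contact_force: [0.3, -0.5, -1.0]
opening: 0.273
clock: 7.65
eef_pos: [496.3, -102.6, 171.5]
tcp_rot: [3.123, 0.005, 2.135]
contact_force: [0.0, 0.2, -1.1]
opening: 0.275
now [ 496.3 -102.6  171.5] yaw 2.135 q [-0.21  0.23  1.95  0.01  0.94 -0.78] F [ 0.   0.2 -1.1] op 0.27 t 7.7
  -29.2 -23.8 3.3  0.2 -0.0 4.9
  -31.1 -21.2 3.4  0.2 -0.0 4.9
  -32.8 -18.5 3.4  0.2 -0.0 4.9
  -34.3 -15.6 3.5  0.2 -0.0 4.9
  -35.5 -12.5 3.5  0.2 -0.0 4.9
  -36.5 -9.4 3.6  0.2 -0.0 4.9
```

```bash
python3 -m jog '255 -29 -24 3 0.2 0 4.9; 255 -31 -21 3 0.2 0 4.9; 255 -33 -18.5 3 0.2 0 4.9; 255 -34 -15.6 3 0.2 0 4.9; 255 -34 -12 3 0.2 0 4.9'; python3 -m jog '255 0 0 0 0 0 0;255 0 0 0 0 0 0'; python3 go.py 469.3 -326.9 110 1.618
```

```text
clock: 8.07
eef_pos: [469.7, -297.8, 157.5]
tcp_rot: [3.136, 0.003, 1.684]
contact_force: [0.6, -0.7, -0.8]
opening: 0.274
clock: 8.23
eef_pos: [468.4, -305.0, 157.2]
tcp_rot: [3.135, 0.006, 1.672]
contact_force: [0.1, 0.2, 0.4]
opening: 0.271
now [ 468.4 -305.   157.2] yaw 1.672 q [-0.58  0.33  1.85 -0.    0.95 -0.68] F [0.1 0.2 0.4] op 0.27 t 8.2
  -10.8 -0.8 23.7  0.2 0.2 1.5
  -10.9 -0.4 23.6  0.2 0.2 1.5
```

```bash
python3 -m jog '255 -11 -1 20 0.2 0.2 1.5; 255 -10 -0.5 20 0.2 0.2 1.5; 255 0 0 0 0 0 0;255 0 0 0 0 0 0'; python3 go.py 469.3 -326.9 100 1.618
```

```text
clock: 8.57
eef_pos: [469.9, -325.9, 117.7]
tcp_rot: [3.14, -0.001, 1.62]
contact_force: [0.1, 0.5, -0.5]
opening: 0.276
now [ 469.9 -325.9  117.7] yaw 1.620 q [-0.61  0.4   1.84  0.    0.89 -0.66] F [ 0.1  0.5 -0.5] op 0.28 t 8.6
  -1.0 -0.7 17.7  0.1 -0.0 0.1
```

```bash
python3 -m jog '255 -1 -0.6 9 0 0 0; 255 0 0 9 0 0 0; 255 0 0 0 0 0 0;255 0 0 0 0 0 0'; python3 go.py 469.3 -326.9 90 1.618;  python3 - <<'E'
from fit import *
i=grab()
s=r.sense()["eef_pos"]; print(s)
for n in i: cv2.imwrite(f"pics/b1{n}.png",i[n][:,:,::-1])
F=[f for f in boxfaces(-22,22,-22,22,s[2]-44.6,s[2]-8.6)]
for c in(("scene",),):
    print(c,fit(i,F[1:],(s[0],s[1],.047),rad=24,zc=40,cams=c,step=(3,3,.05)))
cv2.imwrite("pics/b1.png",cv2.resize(i["scene"][90:250,190:350,::-1],None,fx=3.7,fy=3.7,interpolation=cv2.INTER_CUBIC))
E
```

```text
clock: 8.9
eef_pos: [470.5, -324.2, 100.3]
tcp_rot: [3.139, -0.0, 1.626]
contact_force: [1.2, -0.4, -0.2]
opening: 0.275
now [ 470.5 -324.2  100.3] yaw 1.626 q [-0.61  0.43  1.86  0.    0.85 -0.66] F [ 1.2 -0.4 -0.2] op 0.27 t 8.9
  -2.7 -1.4 10.3  0.2 -0.0 0.5
[ 470.518354   -324.34914242  100.47139981]
('scene',) (array([ 4.74692696e+02, -3.17239044e+02, -1.95151679e-01]), np.float64(1445.849476560751))
```

View pics/b1.png

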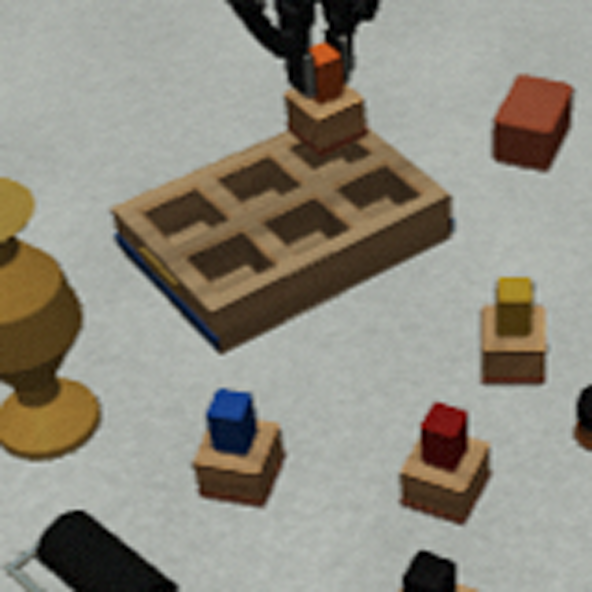

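```bash
cat > ov.py <<'E'
from fit import *
def overlay(n,img,items,crop,k,out):
    u0,v0,u1,v1=crop
    im=cv2.resize(img[v0:v1,u0:u1,::-1],None,fx=k,fy=k,interpolation=cv2.INTER_CUBIC)
    for F,(x,y,a),col in items:
        R=np.array([[np.cos(a),-np.sin(a),0],[np.sin(a),np.cos(a),0],[0,0,1]])
        cam=INFO[n]["world_from_camera"][:3,3]
        for f in F:
            for q in f[1:]:
                q=q@R.T+[x,y,0]
                if not isinstance(f[0],str) and (R@f[0])@(cam-q[0])<0: continue
                cv2.polylines(im,[np.round((proj(n,q)-[u0,v0]+.5)*k*16).astype(np.int32)],True,col,1,cv2.LINE_AA,shift=4)
    cv2.imwrite(out,im)
E
python3 - <<'E'
from ov import *
im=cv2.imread("pics/b1scene.png")[:,:,::-1]; s=r.sense()["eef_pos"]
overlay("scene",im,[(case(),(531.7,-291.9,.0475),(255,255,0)),(stamp(s[2]-44.6),(s[0],s[1],.05),(0,255,0))],(210,95,340,195),6,"pics/b2.png")
E
```

```text
(no output)
```

View pics/b2.png

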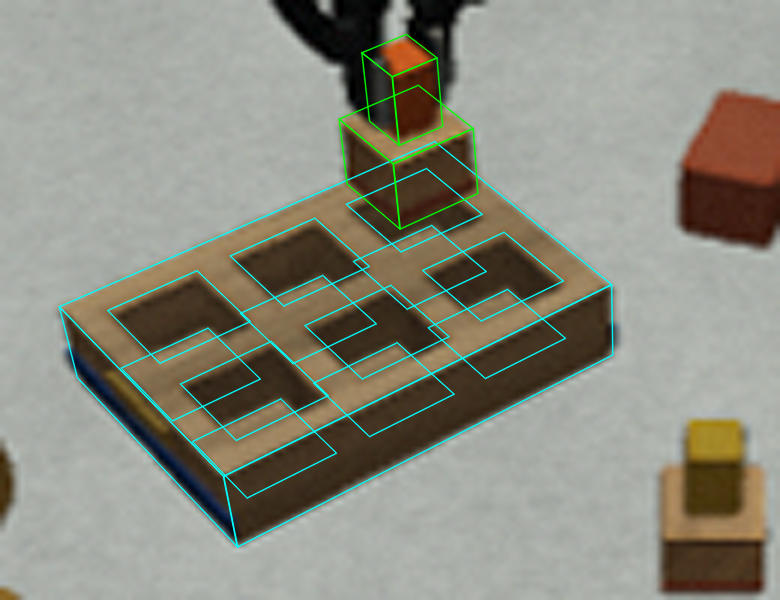

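```bash
python3 -m jog '255 -2.7 -1.4 6 0.2 0 0.5; 255 0 0 4 0 0 0; 255 0 0 0 0 0 0;255 0 0 0 0 0 0'; python3 go.py 469.3 -326.9 85 1.618
```

```text
clock: 9.33
eef_pos: [469.8, -327.6, 90.6]
tcp_rot: [3.141, 0.001, 1.617]
contact_force: [-0.2, 0.3, -0.2]
opening: 0.272
now [ 469.8 -327.6   90.6] yaw 1.617 q [-0.61  0.44  1.86 -0.    0.84 -0.66] F [-0.2  0.3 -0.2] op 0.27 t 9.3
  0.7 -0.5 5.6  0.0 0.1 -0.1
```

```bash
python3 -m jog '255 0.4 -0.5 5 0 0 0; 255 0.3 0 5 0 0 0; 255 0 0 5 0 0 0; 255 0 0 0 0 0 0';  python3 go.py 469.3 -326.9 53 1.618
```

```text
clock: 9.67
eef_pos: [468.7, -327.0, 74.3]
tcp_rot: [3.142, 0.001, 1.616]
contact_force: [-0.5, -0.2, -0.2]
opening: 0.273
now [ 468.7 -327.    74.3] yaw 1.616 q [-0.61  0.47  1.87 -0.    0.8  -0.66] F [-0.5 -0.2 -0.2] op 0.27 t 9.7
  0.1 0.6 21.3  0.0 0.1 -0.1
```

```bash
python3 -m jog '255 0 0 5 0 0 0; 255 0 0 5 0 0 0; 255 0 0 5 0 0 0; 255 0 0 3 0 0 0; 255 0 0 0 0 0 0';  python3 go.py 469.3 -326.9 53 1.618
```

```text
clock: 10.08
eef_pos: [468.8, -326.9, 53.6]
tcp_rot: [-3.142, 0.001, 1.616]
contact_force: [-0.1, 0.4, -0.8]
opening: 0.27
now [ 468.8 -326.9   53.6] yaw 1.616 q [-0.61  0.5   1.88 -0.    0.76 -0.66] F [-0.1  0.4 -0.8] op 0.27 t 10.1
  -0.1 0.5 0.6  -0.0 0.0 -0.1
```

```bash
python3 -m jog '255 0 0 1 0 0 0; 120 0 0 0 0 0 0; 120 0 0 0 0 0 0; 120 0 0 0 0 0 0'; python3 -m jog '120 0 0 -5 0 0 0; 120 0 0 -25 0 0 0;120 0 0 -35 0 0 0;120 0 0 -25 0 0 0'
python3 - <<'E'
from ov import *
i=grab(); print(r.sense()["eef_pos"])
for n in i: cv2.imwrite(f"pics/d1{n}.png",i[n][:,:,::-1])
overlay("scene",i["scene"],[(stamp(8),(469.3,-326.9,.0475),(0,255,0))],(210,95,340,195),6,"pics/d2.png")
E
```

```text
clock: 10.42
eef_pos: [469.1, -327.0, 52.4]
tcp_rot: [3.141, 0.001, 1.616]
contact_force: [0.0, -0.2, -0.5]
opening: 0.527
clock: 10.75
eef_pos: [466.0, -324.8, 141.1]
tcp_rot: [-3.134, -0.005, 1.616]
contact_force: [0.8, -1.1, -0.4]
opening: 0.535
[ 468.17232898 -326.26668168  143.55955735]
```

View pics/d2.png

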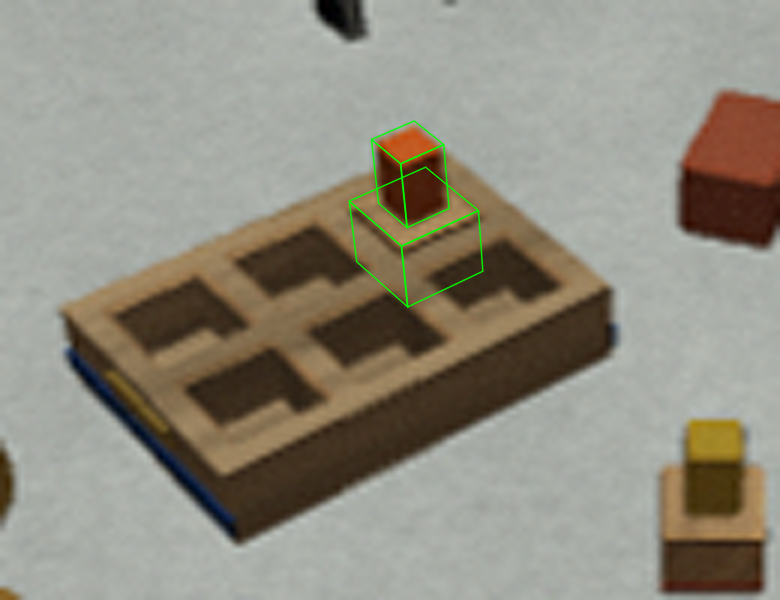

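View pics/d1top.png

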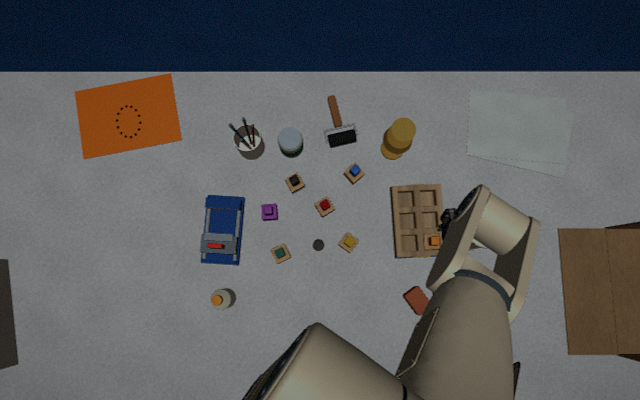

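```bash
cat > look.py <<'E'
import sys
from fit import *
S=dict(a=(572.4,-22.7,.56),b=(672.4,-110,.74),c=(436,103.9,.47),d=(468.4,-90.8,.95),e=(643.8,64.6,.52))
i=grab()
for n in i: cv2.imwrite(f"pics/last_{n}.png",i[n][:,:,::-1])
for k in sys.argv[1]:
    for cams in (("scene",),("top",)) if len(sys.argv)<3 else ((sys.argv[2],),):
        b=fit(i,stamp(),S[k],cams=cams,step=(3,3,.1)); d=b[0]+([-.4,-.9,0] if cams[0]=="scene" else [1.7,1.6,0])
        print(k,cams,"robot frame",np.round(d,2),"yaw opts",np.round([b[0][2]+m*np.pi/2 for m in(-1,0,1,2)],3),round(b[1],0))
E
python3 look.py d; python3 go.py 469.6 -89.9 130 .95
```

```text
d ('scene',) robot frame [468.66 -91.25   0.96] yaw opts [-0.613  0.958  2.529  4.1  ] 685.0
d ('top',) robot frame [469.1  -89.85   0.94] yaw opts [-0.633  0.938  2.509  4.079] 50.0
now [ 466.3 -324.9  139.9] yaw 1.616 q [-0.61  0.37  1.83 -0.    0.94 -0.66] F [-1.1 -0.1 -0.3] op 0.53 t 10.9
  39.1 2.3 1.8  -0.1 -0.0 6.4
  39.1 -2.0 1.8  -0.1 -0.0 6.4
  38.7 -6.3 1.8  -0.1 -0.0 6.4
  37.7 -10.6 1.7  -0.1 -0.0 6.4
  36.3 -14.7 1.7  -0.1 -0.0 6.4
  34.5 -18.6 1.7  -0.1 -0.0 6.4
```

```bash
python3 -m jog '120 39 2.3 1 0 0 6.4; 120 39 -2 1 0 0 6.4; 120 38.7 -6.3 1 0 0 6.4; 120 37.7 -10.6 1 0 0 6.4; 120 36 -14.7 1 0 0 6.4'; python3 -m jog '120 28 -16 1 0 0 6.4; 120 0 0 0 0 0 0;120 0 0 0 0 0 0'; python3 go.py 469 -90.3 95 .948
```

```text
clock: 11.37
eef_pos: [467.3, -133.9, 131.2]
tcp_rot: [-3.131, 0.002, 1.046]
contact_force: [1.2, -0.4, -0.0]
opening: 0.527
clock: 11.62
eef_pos: [463.5, -93.7, 126.7]
tcp_rot: [-3.124, 0.005, 0.925]
contact_force: [0.4, 0.8, -0.3]
opening: 0.528
now [463.5 -93.7 126.7] yaw 0.925 q [-0.2   0.27  2.03  0.    0.86  0.44] F [ 0.4  0.8 -0.3] op 0.53 t 11.6
  6.2 2.9 31.6  -1.0 0.3 -1.3
```

```bash
python3 -m jog '120 3.5 1.5 15 -0.5 0.2 -0.7; 120 2.5 1 15 -0.5 0.1 -0.6; 120 0 0 0 0 0 0;120 0 0 0 0 0 0'; python3 go.py 469 -90.3 44 .948
```

```text
clock: 11.95
eef_pos: [467.6, -91.3, 93.9]
tcp_rot: [-3.139, 0.002, 0.955]
contact_force: [0.4, -0.2, -0.3]
opening: 0.529
now [467.6 -91.3  93.9] yaw 0.955 q [-0.2   0.32  2.06 -0.    0.77  0.42] F [ 0.4 -0.2 -0.3] op 0.53 t 11.9
  0.8 0.3 24.9  -0.1 0.0 0.2
  0.8 0.3 24.9  -0.1 0.0 0.2
```

```bash
python3 -m jog '120 0.8 0.3 20 0 0 0; 120 0.8 0.3 20 0 0 0.2; 120 0 0 8 0 0 0;120 0 0 0 0 0 0;120 0 0 0 0 0 0'; python3 go.py 469 -90.3 43 .948
```

```text
clock: 12.37
eef_pos: [469.8, -94.0, 46.2]
tcp_rot: [-3.139, 0.002, 0.95]
contact_force: [0.5, -0.3, -0.2]
opening: 0.53
now [469.8 -94.   46.2] yaw 0.950 q [-0.2   0.41  2.08 -0.    0.66  0.42] F [ 0.5 -0.3 -0.2] op 0.53 t 12.4
  2.5 -2.8 3.2  -0.1 0.1 0.1
```

```bash
python3 -m jog '120 2.5 -2.8 2 0 0 0; 120 0 0 0 0 0 0; 120 0 0 0 0 0 0'; python3 go.py 469 -90.3 43 .948
```

```text
clock: 12.62
eef_pos: [470.0, -90.9, 46.2]
tcp_rot: [-3.141, 0.001, 0.95]
contact_force: [-0.1, 0.0, -0.1]
opening: 0.534
now [470.  -90.9  46.2] yaw 0.950 q [-0.19  0.4   2.08 -0.    0.66  0.43] F [-0.1  0.  -0.1] op 0.53 t 12.6
  -0.1 -1.2 3.2  -0.0 0.1 0.1
```

```bash
python3 -m jog '150 0 -1 2.5 0 0 0; 255 0 0 0 0 0 0; 255 0 0 0 0 0 0; 255 0 0 0 0 0 0;255 0 0 0 0 0 0' 40; python3 -m jog '255 0 0 0 0 0 0'; python3 go.py 468.9 -90.3 140 .948
```

```text
clock: 13.03
eef_pos: [470.0, -90.2, 45.1]
tcp_rot: [3.139, 0.0, 0.95]
contact_force: [0.0, 0.5, -1.2]
opening: 0.273
clock: 13.12
eef_pos: [470.0, -90.1, 45.1]
tcp_rot: [3.139, -0.0, 0.95]
contact_force: [0.2, 0.5, -0.6]
opening: 0.275
now [470.  -90.1  45.1] yaw 0.950 q [-0.19  0.41  2.08 -0.    0.65  0.43] F [ 0.2  0.5 -0.6] op 0.28 t 13.1
  -0.3 -0.2 -31.6  0.0 -0.0 0.0
  -0.3 -0.2 -31.6  0.0 -0.0 0.0
  -0.3 -0.2 -31.6  0.0 -0.0 0.0
```

```bash
python3 -m jog '255 0 0 -20 0 0 0; 255 0 0 -40 0 0 0; 255 0 0 -35 0 0 0; 255 0 0 0 0 0 0'; python3 go.py 533.2 -323.9 145 1.618
```

```text
clock: 13.45
eef_pos: [467.7, -89.6, 141.3]
tcp_rot: [-3.137, 0.003, 0.951]
contact_force: [2.1, -0.3, 0.0]
opening: 0.27
now [467.7 -89.6 141.3] yaw 0.951 q [-0.19  0.24  2.02 -0.    0.88  0.43] F [ 2.1 -0.3  0. ] op 0.27 t 13.4
  -21.8 27.1 -0.6  -0.0 0.0 -5.5
  -24.3 24.9 -0.6  -0.0 0.0 -5.5
  -26.5 22.4 -0.5  -0.0 0.0 -5.5
  -28.5 19.8 -0.5  -0.0 0.0 -5.5
  -30.3 17.0 -0.5  -0.0 0.0 -5.5
  -31.8 14.0 -0.5  -0.0 0.0 -5.5
  -33.0 11.0 -0.5  -0.0 0.0 -5.5
```

```bash
python3 -m jog '255 -22 27 -2 0 0 -5.5; 255 -24 25 -2 0 0 -5.5; 255 -26.5 22.4 -2 0 0 -5.5; 255 -28.5 20 -2 0 0 -5.5; 255 -30 17 -2 0 0 -5.5'; python3 -m jog '255 -31 14 0 0 0 -5.5; 255 -28 9 0 0 0 -5; 255 0 0 0 0 0 0;255 0 0 0 0 0 0'; python3 go.py 533.2 -323.9 105 1.618
```

```text
clock: 13.87
eef_pos: [516.2, -256.7, 153.9]
tcp_rot: [-3.139, -0.001, 1.454]
contact_force: [0.5, 0.5, -0.6]
opening: 0.273
clock: 14.2
eef_pos: [536.8, -327.3, 152.9]
tcp_rot: [-3.141, 0.001, 1.648]
contact_force: [-0.7, 0.5, 0.3]
opening: 0.269
now [ 536.8 -327.3  152.9] yaw 1.648 q [-0.55  0.44  1.69 -0.    1.01 -0.62] F [-0.7  0.5  0.3] op 0.27 t 14.2
  1.9 -1.6 24.0  -0.0 0.0 0.8
  1.8 -1.7 24.0  -0.0 0.0 0.8
```

```bash
python3 -m jog '255 2 -1.6 22 0 0 0.8; 255 1.8 -1.6 22 0 0 0.8; 255 0 0 0 0 0 0;255 0 0 0 0 0 0'; python3 go.py 533.2 -323.9 92 1.618
```

```text
clock: 14.53
eef_pos: [532.4, -321.7, 107.6]
tcp_rot: [-3.14, 0.001, 1.614]
contact_force: [1.1, 0.1, -0.2]
opening: 0.274
now [ 532.4 -321.7  107.6] yaw 1.614 q [-0.55  0.48  1.74 -0.    0.92 -0.59] F [ 1.1  0.1 -0.2] op 0.27 t 14.5
  -2.2 0.7 15.6  -0.1 0.0 -0.2
```

```bash
python3 -m jog '255 -2.2 0.7 8 0 0 0; 255 0 0 7 0 0 0; 255 0 0 0 0 0 0;255 0 0 0 0 0 0'; python3 go.py 533.2 -323.9 85 1.618
```

```text
clock: 14.87
eef_pos: [534.2, -322.7, 93.7]
tcp_rot: [3.141, 0.001, 1.615]
contact_force: [-0.1, 0.2, -1.0]
opening: 0.271
now [ 534.2 -322.7   93.7] yaw 1.615 q [-0.55  0.5   1.74 -0.    0.89 -0.59] F [-0.1  0.2 -1. ] op 0.27 t 14.9
  -1.2 -1.0 8.7  0.0 0.1 -0.1
```

```bash
python3 -m jog '255 -1.2 -1 4 0 0 0; 255 0 0 4 0 0 0; 255 0 0 4 0 0 0;255 0 0 4 0 0 0;255 0 0 0 0 0 0'; python3 go.py 533.2 -323.9 53 1.618
```

```text
clock: 15.28
eef_pos: [533.1, -324.5, 82.5]
tcp_rot: [3.141, 0.002, 1.615]
contact_force: [-0.7, 0.8, -0.9]
opening: 0.27
now [ 533.1 -324.5   82.5] yaw 1.615 q [-0.55  0.52  1.75 -0.    0.87 -0.59] F [-0.7  0.8 -0.9] op 0.27 t 15.3
  0.7 0.2 29.5  0.0 0.1 -0.1
```

```bash
python3 -m jog '255 0.5 0 7 0 0 0; 255 0 0 7 0 0 0; 255 0 0 7 0 0 0;255 0 0 6 0 0 0;255 0 0 0 0 0 0'; python3 go.py 533.2 -323.9 53 1.618
```

```text
clock: 15.7
eef_pos: [532.6, -324.0, 52.2]
tcp_rot: [3.141, 0.002, 1.615]
contact_force: [-0.1, 1.3, -0.3]
opening: 0.273
now [ 532.6 -324.    52.2] yaw 1.615 q [-0.55  0.56  1.76 -0.    0.82 -0.59] F [-0.1  1.3 -0.3] op 0.27 t 15.7
  0.1 0.6 -0.8  0.0 0.1 -0.2
```

```bash
python3 -m jog '255 0 0 0 0 0 0; 120 0 0 0 0 0 0; 120 0 0 0 0 0 0; 120 0 0 0 0 0 0'; python3 -m jog '120 0 0 -5 0 0 0; 120 0 0 -25 0 0 0;120 0 0 -35 0 0 0;120 0 0 -25 0 0 0'; python3 look.py abce; python3 go.py 573.5 -22 130 .56
```

```text
clock: 16.03
eef_pos: [533.6, -324.4, 51.9]
tcp_rot: [3.141, 0.002, 1.615]
contact_force: [-0.2, -0.3, -0.3]
opening: 0.53
clock: 16.37
eef_pos: [530.3, -322.2, 139.1]
tcp_rot: [-3.134, -0.004, 1.615]
contact_force: [1.1, 0.1, 1.1]
opening: 0.526
a ('scene',) robot frame [572.93 -22.45   0.63] yaw opts [-0.939  0.632  2.203  3.774] 275.0
a ('top',) robot frame [ 5.7368e+02 -2.1730e+01  5.6000e-01] yaw opts [-1.008  0.563  2.134  3.705] 98.0
b ('scene',) robot frame [ 672.82 -109.54    0.78] yaw opts [-0.788  0.782  2.353  3.924] 235.0
b ('top',) robot frame [ 673.66 -108.95    0.72] yaw opts [-0.854  0.717  2.288  3.858] 115.0
c ('scene',) robot frame [437.48 104.46   0.47] yaw opts [-1.105  0.465  2.036  3.607] 246.0
c ('top',) robot frame [437.65 104.22   0.45] yaw opts [-1.121  0.45   2.02   3.591] 80.0
e ('scene',) robot frame [6.4402e+02 6.4400e+01 5.4000e-01] yaw opts [-1.035  0.536  2.106  3.677] 532.0
e ('top',) robot frame [6.4478e+02 6.6000e+01 5.1000e-01] yaw opts [-1.061  0.51   2.081  3.652] 135.0
now [ 532.5 -323.6  141.8] yaw 1.615 q [-0.55  0.44  1.71 -0.    0.99 -0.59] F [ 0.4 -0.  -0.5] op 0.53 t 16.5
  33.3 6.0 1.3  -0.0 0.0 6.7
  33.7 2.1 1.3  -0.0 0.0 6.7
  33.8 -1.9 1.3  -0.0 0.0 6.7
  33.3 -5.8 1.3  -0.0 0.0 6.7
  32.4 -9.7 1.3  -0.0 0.0 6.7
  31.1 -13.4 1.3  -0.0 0.0 6.7
  29.3 -16.9 1.3  -0.0 0.0 6.7
  27.1 -20.2 1.3  -0.0 0.0 6.7
  24.5 -23.3 1.3  -0.0 0.0 6.7
```

View pics/last_scene.png

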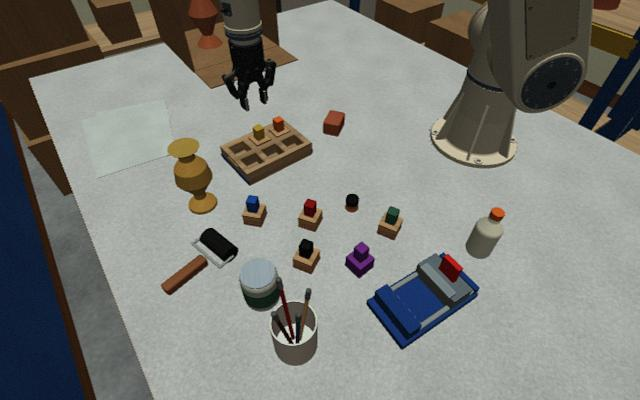

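```bash
python3 go.py 573.4 -22 130 2.14
```

```text
now [ 532.5 -323.6  141.8] yaw 1.615 q [-0.55  0.44  1.71 -0.    0.99 -0.59] F [ 0.4 -0.  -0.5] op 0.53 t 16.5
  37.4 6.8 1.5  -0.0 -0.0 -3.8
  36.9 9.2 1.5  -0.0 -0.0 -3.8
  36.2 11.6 1.5  -0.0 -0.0 -3.8
  35.4 14.0 1.5  -0.0 -0.0 -3.8
  34.4 16.3 1.5  -0.0 -0.0 -3.8
  33.3 18.5 1.5  -0.0 -0.0 -3.8
  32.0 20.6 1.5  -0.0 -0.0 -3.8
  30.6 22.7 1.5  -0.0 -0.0 -3.8
```

```bash
python3 -m jog '120 37 7 0 0 0 -3.8; 120 37 9 0 0 0 -3.8; 120 36 11.6 0 0 0 -3.8; 120 35 14 0 0 0 -3.8; 120 34 16 0 0 0 -3.8'; python3 -m jog '120 33 18.5 0 0 0 -3.8; 120 28 20 0 0 0 -3.8; 120 18 14 0 0 0 -3; 120 0 0 0 0 0 0; 120 0 0 0 0 0 0'; python3 go.py 573.4 -22 90 2.14
```

```text
clock: 16.88
eef_pos: [558.8, -138.4, 142.9]
tcp_rot: [3.14, 0.006, 1.949]
contact_force: [1.0, -0.7, -0.3]
opening: 0.525
clock: 17.3
eef_pos: [572.4, -32.6, 140.9]
tcp_rot: [3.141, 0.005, 2.153]
contact_force: [-0.2, -1.4, -0.4]
opening: 0.531
now [572.4 -32.6 140.9] yaw 2.153 q [-0.06  0.37  1.83 -0.    0.94 -0.64] F [-0.2 -1.4 -0.4] op 0.53 t 17.3
  4.3 3.3 25.4  0.0 0.1 0.4
  4.2 3.3 25.4  0.0 0.1 0.4
```

```bash
python3 -m jog '120 4.3 3.3 24 0 0 0.4; 120 4.2 3.3 24 0 0 0.3; 120 0 0 0 0 0 0; 120 0 0 0 0 0 0'; python3 go.py 573.4 -22 43 2.14
```

```text
clock: 17.63
eef_pos: [574.2, -24.3, 92.3]
tcp_rot: [3.139, 0.007, 2.137]
contact_force: [0.6, -0.4, 0.6]
opening: 0.526
now [574.2 -24.3  92.3] yaw 2.137 q [-0.04  0.44  1.86 -0.01  0.84 -0.6 ] F [ 0.6 -0.4  0.6] op 0.53 t 17.6
  1.3 0.2 24.6  0.1 0.2 -0.1
  1.3 0.3 24.6  0.1 0.2 -0.1
```

```bash
python3 -m jog '120 1.3 0.2 20 0 0.2 0; 120 1.3 0.2 20 0 0.2 0; 120 0 0 8 0 0 0; 120 0 0 0 0 0 0; 120 0 0 0 0 0 0'; python3 go.py 573.4 -22 43 2.14
```

```text
clock: 18.05
eef_pos: [575.6, -26.8, 47.5]
tcp_rot: [3.136, 0.003, 2.131]
contact_force: [0.3, 0.5, 0.6]
opening: 0.533
now [575.6 -26.8  47.5] yaw 2.131 q [-0.05  0.51  1.87  0.    0.75 -0.61] F [0.3 0.5 0.6] op 0.53 t 18.1
  5.2 0.7 4.4  0.3 0.2 -0.5
```

```bash
python3 -m jog '120 5.2 0.7 3 0.3 0.2 -0.5; 120 0 0 0 0 0 0; 120 0 0 0 0 0 0'; python3 go.py 573.4 -22 43 2.14
```

```text
clock: 18.3
eef_pos: [575.0, -22.6, 47.2]
tcp_rot: [3.139, 0.001, 2.14]
contact_force: [0.3, 0.1, 0.4]
opening: 0.528
now [575.  -22.6  47.2] yaw 2.140 q [-0.04  0.51  1.87  0.    0.75 -0.61] F [0.3 0.1 0.4] op 0.53 t 18.3
  1.4 -1.0 4.2  0.1 0.1 -0.0
```

```bash
python3 -m jog '150 1.4 -1 4 0 0 0; 255 0 0 0 0 0 0; 255 0 0 0 0 0 0; 255 0 0 0 0 0 0;255 0 0 0 0 0 0'; python3 -m jog '255 0 0 0 0 0 0'; python3 go.py 573.4 -22 140 2.14
```

```text
clock: 18.72
eef_pos: [574.0, -21.5, 44.4]
tcp_rot: [3.138, 0.002, 2.14]
contact_force: [0.1, 0.2, -1.7]
opening: 0.273
clock: 18.8
eef_pos: [573.9, -21.5, 44.4]
tcp_rot: [3.138, 0.002, 2.14]
contact_force: [0.1, -0.3, -0.7]
opening: 0.276
now [573.9 -21.5  44.4] yaw 2.140 q [-0.04  0.51  1.88  0.    0.74 -0.61] F [ 0.1 -0.3 -0.7] op 0.28 t 18.8
  -0.1 -0.1 -31.9  0.1 0.0 0.0
  -0.1 -0.1 -31.9  0.1 0.0 0.0
  -0.1 -0.2 -31.9  0.1 0.0 0.0
```

```bash
python3 -m jog '255 0 0 -20 0 0 0; 255 0 0 -40 0 0 0; 255 0 0 -35 0 0 0; 255 0 0 0 0 0 0'; python3 go.py 597.1 -320.8 145 1.618
```

```text
clock: 19.13
eef_pos: [571.3, -21.5, 139.9]
tcp_rot: [-3.139, -0.002, 2.14]
contact_force: [1.5, 0.1, -0.6]
opening: 0.272
now [571.3 -21.5 139.9] yaw 2.140 q [-0.04  0.38  1.83  0.    0.94 -0.61] F [ 1.5  0.1 -0.6] op 0.27 t 19.1
  -33.3 -17.5 -0.7  -0.0 -0.0 3.7
  -34.3 -15.3 -0.7  -0.0 -0.0 3.7
  -35.2 -13.0 -0.7  -0.0 -0.0 3.7
  -36.0 -10.7 -0.7  -0.0 -0.0 3.7
  -36.6 -8.3 -0.7  -0.0 -0.0 3.7
  -37.1 -5.9 -0.7  -0.0 -0.0 3.7
  -37.4 -3.4 -0.6  -0.0 -0.0 3.7
  -37.5 -1.0 -0.6  -0.0 -0.0 3.7
```

```bash
python3 -m jog '255 -33 -17.5 -2 0 0 3.7; 255 -34 -15 -2 0 0 3.7; 255 -35 -13 -2 0 0 3.7; 255 -36 -10.7 -2 0 0 3.7; 255 -36.6 -8.3 -2 0 0 3.7'; python3 -m jog '255 -37 -6 0 0 0 3.7; 255 -35 -3 0 0 0 3.7; 255 -24 -1 0 0 0 3; 255 0 0 0 0 0 0;255 0 0 0 0 0 0'; python3 go.py 597.1 -320.8 105 1.618
```

```text
clock: 19.55
eef_pos: [589.0, -206.9, 152.4]
tcp_rot: [3.139, -0.001, 1.816]
contact_force: [1.2, 0.2, -0.1]
opening: 0.271
clock: 19.97
eef_pos: [596.3, -316.5, 150.7]
tcp_rot: [3.138, 0.001, 1.615]
contact_force: [-0.2, 0.0, -0.9]
opening: 0.27
now [ 596.3 -316.5  150.7] yaw 1.615 q [-0.49  0.51  1.59  0.    1.04 -0.54] F [-0.2  0.  -0.9] op 0.27 t 20.0
  -2.1 0.2 22.9  0.1 0.0 -0.1
  -2.1 0.3 22.9  0.1 0.0 -0.1
```

```bash
python3 -m jog '255 -2 0 22 0 0 0; 255 -2 0 22 0 0 0; 255 0 0 4 0 0 0; 255 0 0 0 0 0 0;255 0 0 0 0 0 0'; python3 go.py 597.1 -320.8 90 1.618
```

```text
clock: 20.38
eef_pos: [596.5, -317.5, 101.1]
tcp_rot: [3.138, -0.0, 1.619]
contact_force: [-0.0, 0.3, -0.5]
opening: 0.268
now [ 596.5 -317.5  101.1] yaw 1.619 q [-0.49  0.56  1.62  0.    0.96 -0.54] F [-0.   0.3 -0.5] op 0.27 t 20.4
  -3.3 0.4 11.1  0.2 -0.0 0.1
```

```bash
python3 -m jog '255 -3.3 0.4 6 0.1 0 0; 255 0 0 5 0 0 0; 255 0 0 0 0 0 0;255 0 0 0 0 0 0'; python3 go.py 597.1 -320.8 85 1.618
```

```text
clock: 20.72
eef_pos: [598.9, -319.9, 92.2]
tcp_rot: [3.137, 0.001, 1.622]
contact_force: [-0.4, -0.0, -0.9]
opening: 0.272
now [ 598.9 -319.9   92.2] yaw 1.622 q [-0.49  0.58  1.62  0.    0.95 -0.55] F [-0.4 -0.  -0.9] op 0.27 t 20.7
  -0.8 -1.9 7.2  0.2 0.1 0.2
```

```bash
python3 -m jog '255 -0.8 -1.9 4 0.2 0 0.2; 255 0 0 5 0 0 0; 255 0 0 5 0 0 0; 255 0 0 0 0 0 0'; python3 go.py 597.1 -320.8 53 1.618
```

```text
clock: 21.05
eef_pos: [597.0, -321.2, 78.2]
tcp_rot: [3.141, 0.002, 1.618]
contact_force: [-0.5, 0.3, -1.3]
opening: 0.272
now [ 597.  -321.2   78.2] yaw 1.618 q [-0.5   0.59  1.62 -0.    0.92 -0.54] F [-0.5  0.3 -1.3] op 0.27 t 21.1
  0.4 0.1 25.2  0.1 0.1 0.0
```

```bash
python3 -m jog '255 0.4 0 6 0 0 0; 255 0 0 6 0 0 0; 255 0 0 6 0 0 0;255 0 0 6 0 0 0;255 0 0 0 0 0 0'; python3 go.py 597.1 -320.8 52.5 1.618
```

```text
clock: 21.47
eef_pos: [597.3, -321.2, 52.0]
tcp_rot: [3.14, 0.003, 1.618]
contact_force: [-3.2, 0.6, 8.0]
opening: 0.272
now [ 597.3 -321.2   52. ] yaw 1.618 q [-0.5   0.63  1.63 -0.    0.88 -0.54] F [-3.2  0.6  8. ] op 0.27 t 21.5
  0.4 -0.2 -0.5  0.1 0.1 -0.0
```

```bash
python3 -m jog '255 0 0 0 0 0 0; 120 0 0 0 0 0 0; 120 0 0 0 0 0 0; 120 0 0 0 0 0 0'; python3 -m jog '120 0 0 -5 0 0 0; 120 0 0 -25 0 0 0;120 0 0 -35 0 0 0;120 0 0 -25 0 0 0'; python3 look.py bce top; python3 go.py 673.3 -109.2 130 2.32
```

```text
clock: 21.8
eef_pos: [597.7, -321.3, 51.2]
tcp_rot: [3.139, 0.003, 1.618]
contact_force: [-0.7, -0.5, -0.9]
opening: 0.528
clock: 22.13
eef_pos: [593.8, -318.9, 136.9]
tcp_rot: [-3.133, -0.004, 1.618]
contact_force: [0.5, -0.2, 0.2]
opening: 0.531
b ('top',) robot frame [ 673.65 -108.91    0.72] yaw opts [-0.853  0.717  2.288  3.859] 117.0
c ('top',) robot frame [437.56 104.41   0.46] yaw opts [-1.114  0.456  2.027  3.598] 80.0
e ('top',) robot frame [6.4603e+02 6.5420e+01 6.1000e-01] yaw opts [-0.959  0.612  2.182  3.753] 753.0
now [ 596.1 -320.1  139.9] yaw 1.618 q [-0.49  0.52  1.59 -0.    1.03 -0.54] F [1.5 0.2 0.5] op 0.52 t 22.2
  34.5 14.5 1.6  -0.0 -0.0 -6.7
  32.6 18.4 1.6  -0.0 -0.0 -6.7
  30.2 22.1 1.6  -0.0 -0.0 -6.7
  27.4 25.5 1.6  -0.0 -0.0 -6.7
  24.2 28.5 1.6  -0.0 -0.0 -6.7
  20.8 31.2 1.6  -0.0 -0.0 -6.7
```

View pics/last_scene.png

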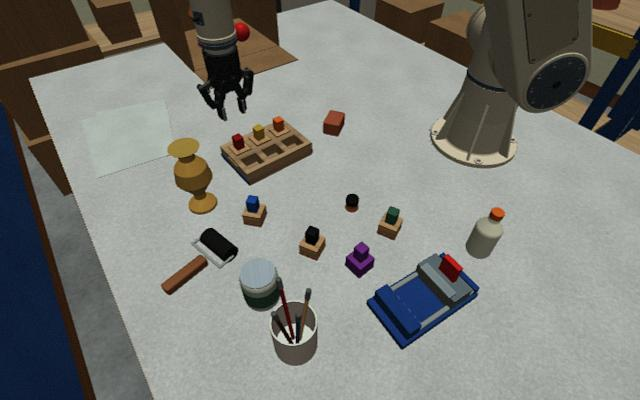

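```bash
python3 -m jog '120 38 0 0 0 0 -6.5; 120 37 6 0 0 0 -6.5; 120 36 10 0 0 0 -6.5; 120 33 18 0 0 0 -6.5; 120 22 30 0 0 0 -6.5'; python3 go.py 673.3 -109.2 130 2.31
```

```text
clock: 22.65
eef_pos: [611.8, -137.8, 139.9]
tcp_rot: [-3.14, 0.003, 2.196]
contact_force: [0.8, -0.7, 0.1]
opening: 0.524
now [ 611.8 -137.8  139.9] yaw 2.196 q [-0.22  0.45  1.71 -0.    0.98 -0.84] F [ 0.8 -0.7  0.1] op 0.52 t 22.6
  -6.4 33.3 4.9  -0.1 0.1 -3.3
  -8.3 32.9 4.9  -0.1 0.1 -3.3
```

```bash
python3 -m jog '120 -7 30 3 0 0 -2.5; 120 -8 25 3 0 0 -2; 120 0 0 0 0 0 0; 120 0 0 0 0 0 0'; python3 go.py 673.3 -109.2 90 2.31
```

```text
clock: 22.98
eef_pos: [666.9, -106.4, 132.0]
tcp_rot: [-3.14, 0.001, 2.293]
contact_force: [-0.1, 0.4, 0.9]
opening: 0.526
now [ 666.9 -106.4  132. ] yaw 2.293 q [-0.16  0.53  1.6  -0.    1.02 -0.88] F [-0.1  0.4  0.9] op 0.53 t 23.0
  -3.2 1.5 21.0  -0.0 0.0 -0.5
  -3.2 1.5 21.0  -0.0 0.0 -0.5
```

```bash
python3 -m jog '120 -3.2 1.5 20 0 0 -0.5; 120 -3.2 1.5 20 0 0 -0.5; 120 0 0 0 0 0 0; 120 0 0 0 0 0 0'; python3 go.py 673.3 -109.2 43 2.31
```

```text
clock: 23.32
eef_pos: [671.3, -110.6, 90.6]
tcp_rot: [-3.139, -0.0, 2.308]
contact_force: [-0.0, 0.4, 0.3]
opening: 0.523
now [ 671.3 -110.6   90.6] yaw 2.308 q [-0.16  0.58  1.61 -0.    0.95 -0.9 ] F [-0.   0.4  0.3] op 0.52 t 23.3
  -0.2 1.3 23.8  -0.1 -0.0 -0.1
  -0.2 1.2 23.8  -0.1 -0.0 -0.1
```

```bash
python3 -m jog '120 0 1.2 20 0 0 0; 120 0 1 20 0 0 0; 120 0 0 7 0 0 0; 120 0 0 0 0 0 0; 120 0 0 0 0 0 0'; python3 go.py 673.3 -109.2 43 2.31
```

```text
clock: 23.73
eef_pos: [671.8, -112.1, 47.0]
tcp_rot: [-3.14, 0.002, 2.302]
contact_force: [-0.8, -0.0, 0.2]
opening: 0.522
now [ 671.8 -112.1   47. ] yaw 2.302 q [-0.17  0.64  1.63 -0.    0.88 -0.9 ] F [-0.8 -0.   0.2] op 0.52 t 23.7
  1.2 3.1 4.0  -0.1 0.1 -0.5
```

```bash
python3 -m jog '120 1.2 3 3 0 0 -0.5; 120 0 0 1 0 0 0; 120 0 0 0 0 0 0'; python3 go.py 673.3 -109.2 43 2.31
```

```text
clock: 23.98
eef_pos: [674.5, -109.7, 46.1]
tcp_rot: [3.141, 0.005, 2.311]
contact_force: [0.3, -1.1, -0.4]
opening: 0.53
now [ 674.5 -109.7   46.1] yaw 2.311 q [-0.16  0.64  1.62 -0.    0.87 -0.9 ] F [ 0.3 -1.1 -0.4] op 0.53 t 24.0
  1.2 -0.6 3.1  0.0 0.3 0.0
```

```bash
python3 -m jog '150 1.2 -0.6 3 0 0.3 0; 255 0 0 0 0 0 0; 255 0 0 0 0 0 0; 255 0 0 0 0 0 0;255 0 0 0 0 0 0'; python3 -m jog '255 0 0 0 0 0 0'; python3 go.py 673.3 -109.2 140 2.31
```

```text
clock: 24.4
eef_pos: [674.1, -109.1, 44.5]
tcp_rot: [3.14, 0.001, 2.311]
contact_force: [-0.3, -0.1, -0.2]
opening: 0.276
clock: 24.48
eef_pos: [674.0, -109.1, 44.4]
tcp_rot: [3.14, 0.0, 2.311]
contact_force: [0.2, 0.5, -1.0]
opening: 0.272
now [ 674.  -109.1   44.4] yaw 2.311 q [-0.16  0.64  1.62  0.    0.87 -0.9 ] F [ 0.2  0.5 -1. ] op 0.27 t 24.5
  0.1 -0.1 -31.9  0.0 0.0 0.0
  0.1 -0.2 -31.9  0.0 0.0 0.0
  0.1 -0.2 -31.9  0.0 0.0 0.0
```

```bash
python3 -m jog '255 0 0 -20 0 0 0; 255 0 0 -40 0 0 0; 255 0 0 -35 0 0 0; 255 0 0 0 0 0 0'; python3 go.py 594.1 -256.9 145 1.618
```

```text
clock: 24.82
eef_pos: [671.5, -108.8, 139.1]
tcp_rot: [-3.139, -0.006, 2.311]
contact_force: [1.9, -0.1, -0.4]
opening: 0.271
now [ 671.5 -108.8  139.1] yaw 2.311 q [-0.16  0.53  1.58  0.    1.04 -0.9 ] F [ 1.9 -0.1 -0.4] op 0.27 t 24.8
  -9.5 -26.2 -1.0  -0.0 -0.0 6.6
  -12.5 -24.9 -1.0  -0.0 -0.0 6.6
  -15.3 -23.3 -1.0  -0.0 -0.0 6.6
  -17.8 -21.4 -1.0  -0.0 -0.0 6.6
  -20.2 -19.2 -1.0  -0.0 -0.0 6.6
  -22.3 -16.7 -1.0  -0.0 -0.0 6.6
```

```bash
python3 -m jog '255 -9.5 -26 -2 0 0 6.6; 255 -12.5 -25 -2 0 0 6.6; 255 -15 -23 -2 0 0 6.6; 255 -18 -21 -2 0 0 6.6; 255 -20 -19 -2 0 0 6.6'; python3 -m jog '255 -20 -15 0 0 0 6; 255 0 0 0 0 0 0;255 0 0 0 0 0 0'; python3 go.py 594.1 -256.9 105 1.618
```

```text
clock: 25.23
eef_pos: [609.4, -230.3, 151.7]
tcp_rot: [3.14, -0.002, 1.722]
contact_force: [0.0, 0.5, -1.4]
opening: 0.271
clock: 25.48
eef_pos: [594.2, -258.1, 151.5]
tcp_rot: [3.141, -0.001, 1.601]
contact_force: [1.2, 1.2, -1.3]
opening: 0.273
now [ 594.2 -258.1  151.5] yaw 1.601 q [-0.41  0.47  1.65  0.    1.02 -0.44] F [ 1.2  1.2 -1.3] op 0.27 t 25.5
  0.6 -0.0 23.2  0.0 -0.0 -0.5
  0.6 -0.0 23.2  0.0 -0.0 -0.5
```

```bash
python3 -m jog '255 0.6 0 22 0 0 -0.5; 255 0 0 22 0 0 -0.5; 255 0 0 5 0 0 0; 255 0 0 0 0 0 0;255 0 0 0 0 0 0'; python3 go.py 594.1 -256.9 92 1.618
```

```text
clock: 25.9
eef_pos: [595.9, -255.8, 101.5]
tcp_rot: [3.139, -0.001, 1.625]
contact_force: [0.4, 0.4, -0.3]
opening: 0.272
now [ 595.9 -255.8  101.5] yaw 1.625 q [-0.41  0.53  1.68  0.    0.93 -0.46] F [ 0.4  0.4 -0.3] op 0.27 t 25.9
  -1.0 -1.9 9.5  0.1 -0.0 0.4
```

```bash
python3 -m jog '255 -1 -1.9 7 0 0 0.4; 255 0 0 5 0 0 0; 255 0 0 0 0 0 0;255 0 0 0 0 0 0'; python3 go.py 594.1 -256.9 85 1.618
```

```text
clock: 26.23
eef_pos: [596.0, -256.3, 90.9]
tcp_rot: [3.136, 0.001, 1.619]
contact_force: [0.0, -0.1, -0.7]
opening: 0.275
now [ 596.  -256.3   90.9] yaw 1.619 q [-0.41  0.54  1.69  0.    0.91 -0.46] F [ 0.  -0.1 -0.7] op 0.27 t 26.2
  -0.5 -1.9 5.9  0.3 0.0 0.1
```

```bash
python3 -m jog '255 -0.5 -1.9 3 0.2 0 0; 255 0 0 0 0 0 0;255 0 0 0 0 0 0'; python3 go.py 594.1 -256.9 85 1.618
```

```text
clock: 26.48
eef_pos: [594.5, -257.2, 88.6]
tcp_rot: [3.139, 0.001, 1.62]
contact_force: [0.6, -0.1, -0.8]
opening: 0.272
now [ 594.5 -257.2   88.6] yaw 1.620 q [-0.41  0.54  1.69  0.    0.91 -0.46] F [ 0.6 -0.1 -0.8] op 0.27 t 26.5
  0.3 -0.4 3.6  0.2 0.1 0.1
```

```bash
python3 -m jog '255 0.3 -0.4 5 0 0 0; 255 0 0 5 0 0 0;255 0 0 5 0 0 0; 255 0 0 0 0 0 0'; python3 go.py 594.1 -256.9 53 1.618
```

```text
clock: 26.82
eef_pos: [594.1, -257.5, 72.9]
tcp_rot: [3.138, 0.002, 1.619]
contact_force: [-0.5, -0.6, -1.2]
opening: 0.278
now [ 594.1 -257.5   72.9] yaw 1.619 q [-0.41  0.56  1.7  -0.    0.88 -0.46] F [-0.5 -0.6 -1.2] op 0.28 t 26.8
  0.7 -0.1 19.9  0.2 0.1 0.1
```

```bash
python3 -m jog '255 0.5 0 5 0 0 0; 255 0 0 5 0 0 0;255 0 0 5 0 0 0; 255 0 0 4 0 0 0;255 0 0 0 0 0 0'; python3 go.py 594.1 -256.9 52.4 1.618
```

```text
clock: 27.23
eef_pos: [594.5, -257.7, 52.1]
tcp_rot: [3.138, 0.003, 1.619]
contact_force: [-2.7, -1.2, 8.2]
opening: 0.272
now [ 594.5 -257.7   52.1] yaw 1.619 q [-0.41  0.59  1.71 -0.    0.84 -0.46] F [-2.7 -1.2  8.2] op 0.27 t 27.2
  0.8 -0.4 -0.3  0.2 0.2 0.1
```

Home. Release, look for the (displaced) black stamp.

```bash
python3 -m jog '255 0 0 0 0 0 0; 120 0 0 0 0 0 0; 120 0 0 0 0 0 0; 120 0 0 0 0 0 0'; python3 -m jog '120 0 0 -5 0 0 0; 120 0 0 -25 0 0 0;120 0 0 -35 0 0 0;120 0 0 -25 0 0 0'
python3 - <<'E'
import cv2
from fit import *
w=unproj("scene",(312,236),40);print(w)
E
sed -i 's/e=(643.8,64.6,.52)/e=(620,45,.5)/; s/step=(3,3,.1)/step=(6,6,.2)/' look.py; python3 look.py ce
python3 - <<'E'
import cv2
t=cv2.imread("pics/last_top.png");s=cv2.imread("pics/last_scene.png")
cv2.imwrite("pics/e1.png",cv2.hconcat([cv2.resize(t[160:270,260:360],(400,440),interpolation=2),cv2.resize(s[200:300,270:370],(400,440),interpolation=2)]))
E
```

```text
clock: 27.57
eef_pos: [594.6, -257.4, 51.4]
tcp_rot: [3.138, 0.002, 1.619]
contact_force: [0.3, -0.2, 0.6]
opening: 0.529
clock: 27.9
eef_pos: [590.2, -255.0, 137.5]
tcp_rot: [-3.134, -0.004, 1.619]
contact_force: [1.2, 0.2, 0.2]
opening: 0.528
[609.58694819  38.46092218  40.        ]
c ('scene',) robot frame [436.47 103.94   0.46] yaw opts [-1.107  0.464  2.035  3.605] 249.0
c ('top',) robot frame [437.66 104.24   0.45] yaw opts [-1.123  0.448  2.019  3.59 ] 75.0
e ('scene',) robot frame [6.1439e+02 4.4070e+01 5.7000e-01] yaw opts [-0.997  0.574  2.144  3.715] 215.0
e ('top',) robot frame [6.150e+02 4.543e+01 5.000e-01] yaw opts [-1.066  0.505  2.076  3.647] 117.0
```

View pics/e1.png

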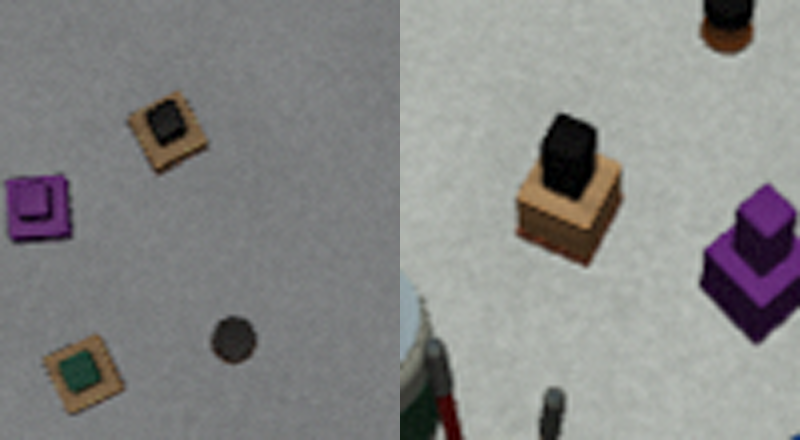

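View pics/last_scene.png

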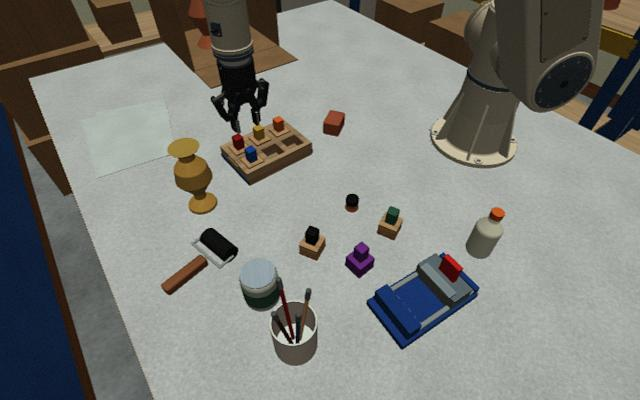

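```bash
python3 go.py 614.8 44.8 130 2.095
```

```text
now [ 592.6 -256.   140.4] yaw 1.619 q [-0.41  0.48  1.66 -0.    1.   -0.46] F [ 0.3 -0.   0.9] op 0.53 t 28.0
  37.4 4.6 1.3  -0.0 -0.0 -3.4
  37.1 6.8 1.3  -0.0 -0.0 -3.4
  36.6 9.0 1.3  -0.0 -0.0 -3.4
  36.0 11.2 1.3  -0.0 -0.0 -3.4
  35.3 13.3 1.3  -0.0 -0.0 -3.4
  34.4 15.4 1.3  -0.0 -0.0 -3.4
  33.5 17.4 1.3  -0.0 -0.0 -3.4
  32.4 19.3 1.3  -0.0 -0.0 -3.4
```

```bash
python3 -m jog '120 37 4.6 0 0 0 -3.4; 120 37 7 0 0 0 -3.4; 120 36.6 9 0 0 0 -3.4; 120 36 11 0 0 0 -3.4; 120 35 13 0 0 0 -3.4'; python3 -m jog '120 34 15 0 0 0 -3.4; 120 32 17 0 0 0 -3.4; 120 22 13 0 0 0 -2.5; 120 0 0 0 0 0 0; 120 0 0 0 0 0 0'; python3 go.py 614.8 44.8 90 2.095
```

```text
clock: 28.42
eef_pos: [607.0, -70.4, 141.0]
tcp_rot: [3.139, 0.004, 1.917]
contact_force: [0.9, -0.4, -0.0]
opening: 0.53
clock: 28.83
eef_pos: [612.2, 40.7, 138.5]
tcp_rot: [3.141, 0.002, 2.097]
contact_force: [0.0, -0.7, -1.7]
opening: 0.529
now [612.2  40.7 138.5] yaw 2.097 q [ 0.06  0.43  1.74 -0.    0.97 -0.46] F [ 0.  -0.7 -1.7] op 0.53 t 28.8
  1.2 2.1 24.2  0.0 0.0 0.1
  1.1 2.1 24.2  0.0 0.0 0.1
```

```bash
python3 -m jog '120 1.2 2 24 0 0 0; 120 1 2 22 0 0 0; 120 0 0 0 0 0 0; 120 0 0 0 0 0 0'; python3 go.py 614.8 44.8 43 2.095
```

```text
clock: 29.17
eef_pos: [615.0, 42.3, 91.4]
tcp_rot: [3.14, 0.003, 2.094]
contact_force: [0.2, 0.1, -0.6]
opening: 0.53
now [615.   42.3  91.4] yaw 2.094 q [ 0.07  0.5   1.76 -0.    0.88 -0.45] F [ 0.2  0.1 -0.6] op 0.53 t 29.2
  1.2 0.5 24.2  0.0 0.1 -0.0
  1.2 0.5 24.2  0.0 0.1 -0.0
```

```bash
python3 -m jog '120 2 0.5 20 0 0 0; 120 2 0.5 20 0 0 0; 120 0 0 8 0 0 0; 120 0 0 0 0 0 0; 120 0 0 0 0 0 0'; python3 go.py 614.8 44.8 43 2.095
```

```text
clock: 29.58
eef_pos: [616.2, 41.7, 46.4]
tcp_rot: [3.137, 0.005, 2.088]
contact_force: [-0.2, 0.3, -0.6]
opening: 0.532
now [616.2  41.7  46.4] yaw 2.088 q [ 0.07  0.56  1.78 -0.    0.79 -0.45] F [-0.2  0.3 -0.6] op 0.53 t 29.6
  3.4 0.2 3.4  0.3 0.3 -0.4
```

```bash
python3 -m jog '120 3.4 0.2 3 0.2 0.2 -0.4; 120 0 0 1 0 0 0; 120 0 0 0 0 0 0'; python3 go.py 614.8 44.8 43 2.095
```

```text
clock: 29.83
eef_pos: [616.4, 44.2, 45.3]
tcp_rot: [3.138, 0.003, 2.094]
contact_force: [-0.1, 0.2, -0.0]
opening: 0.531
now [616.4  44.2  45.3] yaw 2.094 q [ 0.07  0.56  1.78 -0.    0.79 -0.45] F [-0.1  0.2 -0. ] op 0.53 t 29.8
  1.3 -1.1 2.3  0.2 0.2 -0.0
```

```bash
python3 -m jog '150 1.3 -1 2.5 0.2 0.2 0; 255 0 0 0 0 0 0; 255 0 0 0 0 0 0; 255 0 0 0 0 0 0;255 0 0 0 0 0 0'; python3 -m jog '255 0 0 0 0 0 0'; python3 go.py 614.8 44.8 140 2.095
```

```text
clock: 30.25
eef_pos: [615.6, 45.2, 44.2]
tcp_rot: [3.14, -0.0, 2.095]
contact_force: [1.0, 0.9, -1.3]
opening: 0.27
clock: 30.33
eef_pos: [615.6, 45.2, 44.2]
tcp_rot: [3.14, -0.0, 2.095]
contact_force: [-0.0, 0.1, -0.2]
opening: 0.272
now [615.6  45.2  44.2] yaw 2.095 q [ 0.07  0.56  1.78  0.    0.8  -0.45] F [-0.   0.1 -0.2] op 0.27 t 30.3
  0.0 -0.2 -31.9  0.0 -0.0 -0.0
  0.0 -0.3 -31.9  0.0 -0.0 -0.0
  0.0 -0.3 -31.9  0.0 -0.0 -0.0
```

Place in well (0,32): (530.2, -259.9).

```bash
python3 -m jog '255 0 0 -20 0 0 0; 255 0 0 -40 0 0 0; 255 0 0 -35 0 0 0; 255 0 0 0 0 0 0'; python3 go.py 530.2 -259.9 145 1.618
```

```text
clock: 30.67
eef_pos: [613.2, 45.0, 139.5]
tcp_rot: [-3.137, -0.003, 2.095]
contact_force: [0.8, 0.2, -0.8]
opening: 0.272
now [613.2  45.  139.5] yaw 2.095 q [ 0.07  0.44  1.73  0.    0.98 -0.45] F [ 0.8  0.2 -0.8] op 0.27 t 30.7
  -27.8 -28.1 -0.7  -0.0 -0.0 3.4
  -29.4 -26.3 -0.7  -0.0 -0.0 3.4
  -30.9 -24.5 -0.7  -0.0 -0.0 3.4
  -32.4 -22.7 -0.7  -0.0 -0.0 3.4
  -33.6 -20.7 -0.7  -0.0 -0.0 3.4
  -34.8 -18.7 -0.7  -0.0 -0.0 3.4
  -35.9 -16.5 -0.7  -0.0 -0.0 3.4
  -36.8 -14.4 -0.7  -0.0 -0.0 3.4
```

```bash
python3 -m jog '255 -28 -28 -2 0 0 3.4; 255 -29 -26 -2 0 0 3.4; 255 -31 -24.5 -2 0 0 3.4; 255 -32 -22.7 -2 0 0 3.4; 255 -33.6 -20.7 -2 0 0 3.4'; python3 -m jog '255 -35 -19 0 0 0 3.4; 255 -33 -16 0 0 0 3.4; 255 -22 -8 0 0 0 2.5; 255 0 0 0 0 0 0;255 0 0 0 0 0 0'; python3 go.py 530.2 -259.9 105 1.618
```

```text
clock: 31.08
eef_pos: [564.0, -143.5, 152.1]
tcp_rot: [3.138, -0.001, 1.798]
contact_force: [0.8, 0.5, 0.1]
opening: 0.274
clock: 31.5
eef_pos: [532.8, -251.5, 151.4]
tcp_rot: [3.138, 0.0, 1.618]
contact_force: [0.2, 0.6, -0.2]
opening: 0.27
now [ 532.8 -251.5  151.4] yaw 1.618 q [-0.44  0.38  1.79  0.    0.97 -0.49] F [ 0.2  0.6 -0.2] op 0.27 t 31.5
  -4.1 -1.6 23.2  0.1 0.0 0.0
  -4.1 -1.5 23.2  0.1 0.0 0.0
```

```bash
python3 -m jog '255 -4 -1.6 22 0.1 0 0; 255 -4 -1.5 22 0 0 0; 255 0 0 5 0 0 0; 255 0 0 0 0 0 0;255 0 0 0 0 0 0'; python3 go.py 530.2 -259.9 92 1.618
```

```text
clock: 31.92
eef_pos: [531.7, -256.6, 101.3]
tcp_rot: [3.138, -0.0, 1.623]
contact_force: [-0.3, 0.4, -0.5]
opening: 0.277
now [ 531.7 -256.6  101.3] yaw 1.623 q [-0.45  0.45  1.82  0.    0.87 -0.51] F [-0.3  0.4 -0.5] op 0.28 t 31.9
  -3.2 -1.7 9.3  0.2 -0.0 0.3
```

```bash
python3 -m jog '255 -3.2 -1.7 7 0.2 0 0.3; 255 0 0 4 0 0 0; 255 0 0 0 0 0 0;255 0 0 0 0 0 0'; python3 go.py 530.2 -259.9 87 1.618
```

```text
clock: 32.25
eef_pos: [532.3, -258.7, 91.8]
tcp_rot: [3.139, 0.001, 1.62]
contact_force: [-0.3, 0.7, -0.9]
opening: 0.275
now [ 532.3 -258.7   91.8] yaw 1.620 q [-0.46  0.47  1.82  0.    0.86 -0.5 ] F [-0.3  0.7 -0.9] op 0.27 t 32.2
  -1.1 -2.1 4.8  0.1 0.1 0.1
```

```bash
python3 -m jog '255 -1.1 -2.1 3 0 0 0; 255 0 0 0 0 0 0;255 0 0 0 0 0 0'; python3 go.py 530.2 -259.9 87 1.618
```

```text
clock: 32.5
eef_pos: [530.7, -260.1, 89.5]
tcp_rot: [3.138, 0.002, 1.62]
contact_force: [-0.6, -0.2, -1.2]
opening: 0.275
now [ 530.7 -260.1   89.5] yaw 1.620 q [-0.46  0.47  1.82  0.    0.85 -0.51] F [-0.6 -0.2 -1.2] op 0.27 t 32.5
  0.3 -0.5 2.5  0.2 0.1 0.1
```

```bash
python3 -m jog '255 0.3 -0.4 5 0 0 0; 255 0 0 5 0 0 0;255 0 0 5 0 0 0; 255 0 0 0 0 0 0'; python3 go.py 530.2 -259.9 53 1.618
```

```text
clock: 32.83
eef_pos: [529.7, -260.6, 75.5]
tcp_rot: [3.138, 0.003, 1.62]
contact_force: [0.0, 0.4, -1.6]
opening: 0.274
now [ 529.7 -260.6   75.5] yaw 1.620 q [-0.46  0.49  1.83 -0.    0.82 -0.51] F [ 0.   0.4 -1.6] op 0.27 t 32.8
  0.8 0.5 22.5  0.2 0.2 0.1
```

```bash
python3 -m jog '255 0.7 0.4 5 0.2 0.2 0; 255 0 0 5 0 0 0;255 0 0 6 0 0 0; 255 0 0 5 0 0 0;255 0 0 0 0 0 0'; python3 go.py 530.2 -259.9 52.2 1.618
```

```text
clock: 33.25
eef_pos: [529.9, -259.8, 51.6]
tcp_rot: [-3.141, -0.001, 1.62]
contact_force: [-0.4, -0.7, -0.5]
opening: 0.273
now [ 529.9 -259.8   51.6] yaw 1.620 q [-0.46  0.52  1.84  0.    0.78 -0.51] F [-0.4 -0.7 -0.5] op 0.27 t 33.2
  -0.2 0.3 -0.6  -0.0 -0.1 0.1
```

Home. Release and go for green (437.2, 104.2, ψ 2.03).

```bash
python3 -m jog '255 0 0 0 0 0 0; 120 0 0 0 0 0 0; 120 0 0 0 0 0 0; 120 0 0 0 0 0 0'; python3 -m jog '120 0 0 -5 0 0 0; 120 0 0 -25 0 0 0;120 0 0 -35 0 0 0;120 0 0 -25 0 0 0'; python3 look.py c; python3 go.py 437.2 104.2 130 2.03
```

```text
clock: 33.58
eef_pos: [530.7, -259.8, 51.6]
tcp_rot: [3.141, -0.001, 1.62]
contact_force: [-0.6, 0.8, -0.3]
opening: 0.528
clock: 33.92
eef_pos: [527.2, -258.2, 139.8]
tcp_rot: [-3.133, -0.006, 1.62]
contact_force: [1.2, -0.1, 0.1]
opening: 0.53
c ('scene',) robot frame [436.58 103.94   0.46] yaw opts [-1.108  0.463  2.033  3.604] 247.0
c ('top',) robot frame [437.57 104.32   0.44] yaw opts [-1.128  0.443  2.014  3.585] 73.0
now [ 529.6 -259.3  142.3] yaw 1.620 q [-0.46  0.4   1.79  0.    0.96 -0.51] F [ 0.7  0.2 -0.5] op 0.53 t 34.0
  36.8 -7.4 1.4  -0.0 -0.0 -2.3
  37.0 -5.9 1.4  -0.0 -0.0 -2.3
  37.2 -4.4 1.3  -0.0 -0.0 -2.3
  37.4 -2.9 1.3  -0.0 -0.0 -2.3
  37.5 -1.3 1.3  -0.0 -0.0 -2.3
  37.5 0.2 1.3  -0.0 -0.0 -2.3
  37.5 1.7 1.3  -0.0 -0.0 -2.3
  37.4 3.3 1.3  -0.0 -0.0 -2.3
  37.2 4.8 1.3  -0.0 -0.0 -2.3
  37.0 6.3 1.2  -0.0 -0.0 -2.3
```

View pics/last_scene.png

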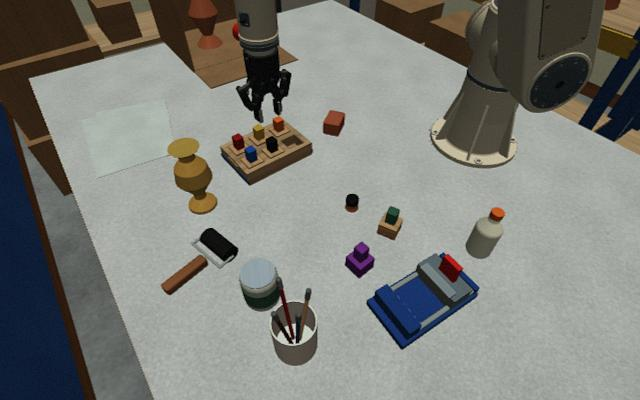

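```bash
python3 -m jog '120 37 -7.4 0 0 0 -2.3; 120 37 -6 0 0 0 -2.3; 120 37 -4.4 0 0 0 -2.3; 120 37 -3 0 0 0 -2.3; 120 37.5 -1.3 0 0 0 -2.3'; python3 -m jog '120 37.5 0 0 0 0 -2.3; 120 37.5 1.7 0 0 0 -2.3; 120 37 3 0 0 0 -2.3; 120 35 5 0 0 0 -2.3; 120 22 4 0 0 0 -2'; python3 -m jog '120 0 0 0 0 0 0; 120 0 0 0 0 0 0'; python3 go.py 437.2 104.2 90 2.025
```

```text
clock: 34.43
eef_pos: [485.2, -79.2, 144.1]
tcp_rot: [3.137, 0.003, 1.819]
contact_force: [0.7, 1.1, 0.1]
opening: 0.526
clock: 34.85
eef_pos: [439.0, 94.2, 142.8]
tcp_rot: [3.137, 0.003, 2.024]
contact_force: [0.3, 0.7, 0.4]
opening: 0.531
clock: 35.02
eef_pos: [437.1, 98.3, 142.5]
tcp_rot: [3.137, 0.003, 2.032]
contact_force: [0.2, 0.5, -0.2]
opening: 0.53
now [437.1  98.3 142.5] yaw 2.032 q [ 0.22  0.19  2.09 -0.    0.86 -0.24] F [ 0.2  0.5 -0.2] op 0.53 t 35.0
  2.7 1.2 26.3  0.1 0.1 0.2
  2.7 1.3 26.3  0.1 0.1 0.2
```

```bash
python3 -m jog '120 2.7 1.2 24 0 0 0.2; 120 2.7 1.2 24 0 0 0.2; 120 0 0 0 0 0 0; 120 0 0 0 0 0 0'; python3 go.py 437.2 104.2 43 2.025
```

```text
clock: 35.35
eef_pos: [438.9, 102.6, 94.2]
tcp_rot: [3.134, 0.004, 2.022]
contact_force: [-0.0, 0.3, 0.4]
opening: 0.533
now [438.9 102.6  94.2] yaw 2.022 q [ 0.23  0.28  2.12 -0.    0.74 -0.22] F [-0.   0.3  0.4] op 0.53 t 35.4
  1.2 -0.6 25.6  0.2 0.1 -0.1
  1.2 -0.5 25.6  0.2 0.1 -0.1
```

```bash
python3 -m jog '120 2 -0.5 22 0.2 0.1 0; 120 2 -0.5 20 0.2 0.1 0; 120 0 0 8 0 0 0; 120 0 0 0 0 0 0; 120 0 0 0 0 0 0'; python3 go.py 437.2 104.2 43 2.025
```

```text
clock: 35.77
eef_pos: [440.3, 102.8, 46.9]
tcp_rot: [3.137, 0.002, 2.017]
contact_force: [-0.4, -0.8, 0.2]
opening: 0.527
now [440.3 102.8  46.9] yaw 2.017 q [ 0.23  0.37  2.14 -0.    0.63 -0.22] F [-0.4 -0.8  0.2] op 0.53 t 35.8
  2.6 -2.2 3.8  0.2 0.1 -0.4
```

```bash
python3 -m jog '120 2.6 -2.2 3 0.2 0.1 -0.4; 120 0 0 1 0 0 0; 120 0 0 0 0 0 0'; python3 go.py 437.2 104.2 43 2.025
```

```text
clock: 36.02
eef_pos: [438.8, 104.0, 45.2]
tcp_rot: [3.138, 0.001, 2.024]
contact_force: [0.3, 0.9, -0.7]
opening: 0.533
now [438.8 104.   45.2] yaw 2.024 q [ 0.23  0.37  2.14  0.    0.62 -0.22] F [ 0.3  0.9 -0.7] op 0.53 t 36.0
  0.9 -1.3 2.2  0.2 0.0 -0.1
```

```bash
python3 -m jog '150 0.9 -1.2 2 0.2 0 0; 255 0 0 0 0 0 0; 255 0 0 0 0 0 0; 255 0 0 0 0 0 0;255 0 0 0 0 0 0'; python3 -m jog '255 0 0 0 0 0 0'; python3 go.py 437.2 104.2 140 2.025
```

```text
clock: 36.43
eef_pos: [437.9, 104.6, 44.4]
tcp_rot: [3.139, 0.001, 2.025]
contact_force: [0.1, -0.8, -1.0]
opening: 0.272
clock: 36.52
eef_pos: [437.8, 104.7, 44.4]
tcp_rot: [3.139, 0.001, 2.025]
contact_force: [-0.6, -0.6, -0.5]
opening: 0.274
now [437.8 104.7  44.4] yaw 2.025 q [ 0.23  0.38  2.14 -0.    0.62 -0.22] F [-0.6 -0.6 -0.5] op 0.27 t 36.5
  -0.1 -0.2 -31.9  0.0 0.0 -0.0
  -0.1 -0.2 -31.9  0.0 0.0 -0.0
  -0.1 -0.2 -31.9  0.0 0.0 -0.0
```

```bash
python3 -m jog '255 0 0 -20 0 0 0; 255 0 0 -40 0 0 0; 255 0 0 -35 0 0 0; 255 0 0 0 0 0 0'; python3 go.py 466.3 -263 145 1.618
```

```text
clock: 36.85
eef_pos: [435.5, 104.2, 140.7]
tcp_rot: [-3.137, -0.0, 2.025]
contact_force: [1.4, 1.3, 0.7]
opening: 0.273
now [435.5 104.2 140.7] yaw 2.025 q [ 0.23  0.2   2.08 -0.    0.86 -0.22] F [1.4 1.3 0.7] op 0.27 t 36.9
  -34.4 -13.3 -0.4  -0.0 0.0 2.3
  -34.9 -11.9 -0.4  -0.0 0.0 2.3
  -35.3 -10.5 -0.4  -0.0 0.0 2.3
  -35.7 -9.1 -0.4  -0.0 0.0 2.3
  -36.1 -7.6 -0.4  -0.0 0.0 2.3
  -36.3 -6.1 -0.4  -0.0 0.0 2.3
  -36.6 -4.6 -0.4  -0.0 0.0 2.3
  -36.7 -3.1 -0.4  -0.0 0.0 2.3
  -36.8 -1.7 -0.4  -0.0 0.0 2.3
  -36.9 -0.2 -0.4  -0.0 0.0 2.3
```

```bash
python3 -m jog '255 -34 -13 -2 0 0 2.3; 255 -35 -12 -2 0 0 2.3; 255 -35 -10.5 -2 0 0 2.3; 255 -36 -9 -2 0 0 2.3; 255 -36 -7.6 -2 0 0 2.3'; python3 -m jog '255 -36 -6 0 0 0 2.3; 255 -36.6 -4.6 0 0 0 2.3; 255 -36.7 -3 0 0 0 2.3; 255 -34 -1.7 0 0 0 2.3;255 -22 0 0 0 0 2'; python3 -m jog '255 0 0 0 0 0 0; 255 0 0 0 0 0 0'; python3 go.py 466.3 -263 105 1.618
```

```text
clock: 37.27
eef_pos: [453.2, -78.6, 153.3]
tcp_rot: [3.139, 0.0, 1.829]
contact_force: [1.5, -0.1, -1.1]
opening: 0.273
clock: 37.68
eef_pos: [466.6, -254.9, 152.0]
tcp_rot: [3.139, 0.0, 1.622]
contact_force: [0.6, 0.6, -1.0]
opening: 0.272
clock: 37.85
eef_pos: [466.4, -259.7, 150.9]
tcp_rot: [3.139, 0.001, 1.615]
contact_force: [-0.3, 0.6, -1.0]
opening: 0.274
now [ 466.4 -259.7  150.9] yaw 1.615 q [-0.51  0.31  1.9   0.    0.93 -0.56] F [-0.3  0.6 -1. ] op 0.27 t 37.9
  -1.6 -0.2 23.0  0.1 0.0 -0.1
  -1.6 -0.1 23.0  0.1 0.0 -0.1
```

```bash
python3 -m jog '255 -1.6 0 22 0 0 0; 255 -1.6 0 22 0 0 0; 255 0 0 5 0 0 0; 255 0 0 0 0 0 0;255 0 0 0 0 0 0'; python3 go.py 466.3 -263 92 1.618
```

```text
clock: 38.27
eef_pos: [466.0, -259.4, 100.0]
tcp_rot: [3.14, -0.001, 1.618]
contact_force: [0.4, -0.0, -1.4]
opening: 0.274
now [ 466.  -259.4  100. ] yaw 1.618 q [-0.51  0.38  1.94  0.    0.82 -0.56] F [ 0.4 -0.  -1.4] op 0.27 t 38.3
  -3.6 0.2 8.0  0.1 -0.0 0.0
```

```bash
python3 -m jog '255 -3.6 0.2 6 0.1 0 0; 255 0 0 3 0 0 0; 255 0 0 0 0 0 0;255 0 0 0 0 0 0'; python3 go.py 466.3 -263 87 1.618
```

```text
clock: 38.6
eef_pos: [467.8, -262.4, 92.8]
tcp_rot: [3.14, 0.001, 1.621]
contact_force: [-0.6, -0.5, -0.7]
opening: 0.275
now [ 467.8 -262.4   92.8] yaw 1.621 q [-0.51  0.39  1.94  0.    0.81 -0.56] F [-0.6 -0.5 -0.7] op 0.27 t 38.6
  -0.5 -1.6 5.8  0.1 0.0 0.2
```

```bash
python3 -m jog '255 -0.5 -1.6 4 0 0 0.2; 255 0 0 0 0 0 0;255 0 0 0 0 0 0'; python3 go.py 466.3 -263 87 1.618
```

```text
clock: 38.85
eef_pos: [466.7, -263.3, 89.4]
tcp_rot: [3.138, 0.002, 1.617]
contact_force: [-0.3, -0.2, 0.2]
opening: 0.275
now [ 466.7 -263.3   89.4] yaw 1.617 q [-0.52  0.4   1.94  0.    0.8  -0.56] F [-0.3 -0.2  0.2] op 0.28 t 38.9
  0.3 -0.4 2.4  0.2 0.1 -0.0
```

```bash
python3 -m jog '255 0.3 -0.4 5 0 0 0; 255 0 0 5 0 0 0;255 0 0 5 0 0 0; 255 0 0 0 0 0 0'; python3 go.py 466.3 -263 53 1.618
```

```text
clock: 39.18
eef_pos: [466.0, -263.3, 73.5]
tcp_rot: [3.138, 0.002, 1.617]
contact_force: [-0.6, 1.6, -0.1]
opening: 0.274
now [ 466.  -263.3   73.5] yaw 1.617 q [-0.52  0.42  1.95  0.    0.76 -0.56] F [-0.6  1.6 -0.1] op 0.27 t 39.2
  0.3 0.3 20.5  0.2 0.1 -0.1
```

```bash
python3 -m jog '255 0.3 0.3 5 0.2 0.1 0; 255 0 0 5 0 0 0;255 0 0 5 0 0 0; 255 0 0 4 0 0 0; 255 0 0 0 0 0 0'; python3 go.py 466.3 -263 52.4 1.618
```

```text
clock: 39.6
eef_pos: [466.5, -263.0, 52.1]
tcp_rot: [-3.141, -0.0, 1.617]
contact_force: [-2.1, -0.3, 4.2]
opening: 0.274
now [ 466.5 -263.    52.1] yaw 1.617 q [-0.52  0.46  1.96 -0.    0.73 -0.56] F [-2.1 -0.3  4.2] op 0.27 t 39.6
  -0.0 -0.2 -0.3  -0.0 -0.0 -0.1
```

```bash
python3 -m jog '255 0 0 0 0 0 0; 120 0 0 0 0 0 0; 120 0 0 0 0 0 0; 120 0 0 0 0 0 0'; python3 -m jog '120 0 0 -5 0 0 0; 120 0 0 -25 0 0 0;120 0 0 -35 0 0 0;120 0 0 -35 0 0 0'
python3 - <<'E'
from ov import *
i=grab()
for n in i: cv2.imwrite(f"pics/last_{n}.png",i[n][:,:,::-1])
w=unproj("scene",(451,267),90)
for c in(("top",),("scene",)): print(fit(i,tab(),(453,279,-.088),rad=18,zc=60,cams=c,step=(3,3,.05)))
print("glue",unproj("top",(222,300),0),unproj("top",(217,300),130))
overlay("scene",i["scene"],[(stamp(8),(x,y,.0475),(0,255,0)) for x,y in((469.3,-326.9),(533.2,-323.9),(597.1,-320.8),(466.3,-263),(530.2,-259.9),(594.1,-256.9))],(210,95,340,195),6,"pics/f1.png")
E
python3 go.py 454.6 280.2 130 1.483
```

```text
clock: 39.93
eef_pos: [467.0, -263.1, 51.9]
tcp_rot: [-3.142, 0.0, 1.617]
contact_force: [0.9, 0.4, -0.2]
opening: 0.532
clock: 40.27
eef_pos: [462.7, -260.5, 148.5]
tcp_rot: [-3.13, -0.007, 1.617]
contact_force: [1.0, -0.7, -0.0]
opening: 0.526
(array([ 4.53234538e+02,  2.77515674e+02, -6.83044077e-02]), np.float64(360.3946577773504))
(array([ 4.56849278e+02,  2.80179210e+02, -7.77304662e-02]), np.float64(1436.5021401998483))
glue [302.54605444 272.21635581   0.        ] [309.82663706 257.63240249 130.        ]
now [ 466.5 -262.7  153.2] yaw 1.617 q [-0.52  0.31  1.9  -0.    0.94 -0.56] F [ 0.5 -0.7  0.5] op 0.53 t 40.4
  38.8 0.9 1.7  -0.0 -0.0 0.5
  38.8 0.6 1.7  -0.0 -0.0 0.5
  38.8 0.2 1.7  -0.0 -0.0 0.5
  38.8 -0.2 1.7  -0.0 -0.0 0.5
  38.8 -0.5 1.7  -0.0 -0.0 0.5
  38.8 -0.9 1.7  -0.0 -0.0 0.5
  38.8 -1.3 1.7  -0.0 -0.0 0.5
  38.8 -1.7 1.7  -0.0 -0.0 0.5
  38.7 -2.0 1.7  -0.0 -0.0 0.5
  38.7 -2.4 1.7  -0.0 -0.0 0.5
  38.7 -2.8 1.7  -0.0 -0.0 0.5
  38.7 -3.1 1.7  -0.0 -0.0 0.5
  38.6 -3.5 1.7  -0.0 -0.0 0.5
  38.6 -3.9 1.7  -0.0 -0.0 0.5
```

View pics/f1.png

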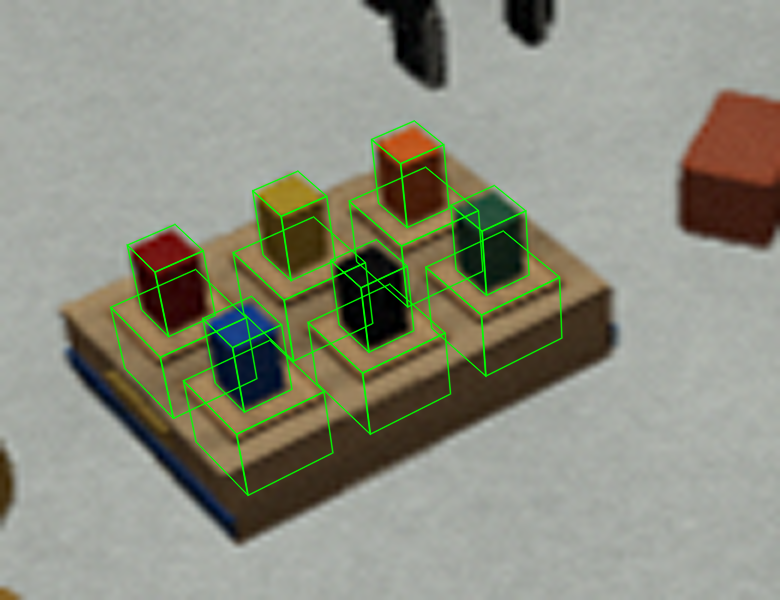

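```bash
python3 -m jog '120 39 1 0 0 0 0.5; 120 39 0.6 0 0 0 0.5; 120 39 0 0 0 0 0.5; 120 39 0 0 0 0 0.5; 120 39 -0.5 0 0 0 0.5'; python3 -m jog '120 39 -1 0 0 0 0.5; 120 39 -1 0 0 0 0.5; 120 39 -1.7 0 0 0 0.5; 120 39 -2 0 0 0 0.5; 120 39 -2.4 0 0 0 0.5'; python3 -m jog '135 38 -3 0 0 0 0.5; 135 30 -3 0 0 0 0.5; 135 0 0 0 0 0 0; 135 0 0 0 0 0 0'; python3 go.py 454.8 279.8 125 1.483
```

```text
clock: 40.78
eef_pos: [464.8, -69.1, 155.4]
tcp_rot: [3.134, 0.004, 1.561]
contact_force: [0.3, 1.2, -0.3]
opening: 0.528
clock: 41.2
eef_pos: [459.6, 135.1, 154.2]
tcp_rot: [3.132, 0.003, 1.514]
contact_force: [0.5, -1.2, -0.6]
opening: 0.529
clock: 41.53
eef_pos: [456.0, 214.2, 153.2]
tcp_rot: [3.131, 0.001, 1.502]
contact_force: [-1.1, -0.4, -0.5]
opening: 0.471
now [456.  214.2 153.2] yaw 1.502 q [ 0.44  0.26  1.97 -0.01  0.91  0.51] F [-1.1 -0.4 -0.5] op 0.47 t 41.5
  32.7 -3.0 14.0  0.3 0.0 0.5
  32.7 -3.3 14.1  0.3 0.0 0.5
```

```bash
python3 -m jog '135 32 -3 10 0.3 0 0.5; 135 30 -3 10 0.3 0 0.5; 135 0 0 0 0 0 0; 135 0 0 0 0 0 0'; python3 go.py 454.8 279.8 108 1.483
```

```text
clock: 41.87
eef_pos: [454.7, 275.9, 131.8]
tcp_rot: [-3.141, 0.002, 1.482]
contact_force: [0.4, 1.0, -0.4]
opening: 0.469
now [454.7 275.9 131.8] yaw 1.482 q [ 0.54  0.33  1.92 -0.    0.89  0.63] F [ 0.4  1.  -0.4] op 0.47 t 41.9
  3.9 -0.3 23.7  -0.0 0.1 -0.0
```

```bash
python3 -m jog '135 3.9 -0.3 18 0 0 0; 135 2 0 18 0 0 0; 135 0 0 15 0 0 0; 135 0 0 5 0 0 0; 135 0 0 0 0 0 0'; python3 go.py 454.8 279.8 71 1.483
```

```text
clock: 42.28
eef_pos: [456.3, 276.1, 74.8]
tcp_rot: [3.141, 0.002, 1.479]
contact_force: [-0.4, -0.0, -0.0]
opening: 0.472
now [456.3 276.1  74.8] yaw 1.479 q [ 0.54  0.42  1.95 -0.    0.77  0.64] F [-0.4 -0.  -0. ] op 0.47 t 42.3
  3.6 -1.8 3.8  0.1 0.1 -0.2
```

```bash
python3 -m jog '135 3.6 -1.8 3 0 0 -0.2; 135 0 0 0 0 0 0; 135 0 0 0 0 0 0; 255 0 0 0 0 0 0; 255 0 0 0 0 0 0' 60;  python3 -m jog '255 0 0 0 0 0 0; 255 0 0 0 0 0 0; 255 0 0 0 0 0 0'; python3 go.py 532.5 273 71 1.483
```

```text
clock: 42.7
eef_pos: [456.2, 278.5, 74.3]
tcp_rot: [3.139, 0.001, 1.48]
contact_force: [0.5, 0.5, 0.8]
opening: 0.193
clock: 42.95
eef_pos: [456.1, 278.5, 74.6]
tcp_rot: [3.138, 0.002, 1.483]
contact_force: [1.0, 0.1, -2.5]
opening: 0.126
now [456.1 278.5  74.6] yaw 1.483 q [ 0.55  0.42  1.95 -0.    0.77  0.64] F [ 1.   0.1 -2.5] op 0.13 t 43.0
  0.6 38.3 1.9  0.1 0.0 0.0
  0.6 38.3 1.9  0.1 0.0 0.0
```

```bash
python3 -m jog '255 0 10 0 0 0 0; 255 0 15 0 0 0 0; 255 0 15 0 0 0 0; 255 0 15 0 0 0 0; 255 0 10 0 0 0 0'; python3 go.py 532.5 271.8 74.6 1.483
```

```text
clock: 43.37
eef_pos: [516.7, 274.4, 74.6]
tcp_rot: [-3.136, 0.002, 1.487]
contact_force: [-4.6, 2.5, 1.6]
opening: 0.131
now [516.7 274.4  74.6] yaw 1.487 q [0.49 0.48 1.83 0.   0.83 0.57] F [-4.6  2.5  1.6] op 0.13 t 43.4
  -1.3 16.0 -0.1  -0.3 0.1 0.2
```

```bash
python3 -m jog '255 -0.5 6 0 0 0 0; 255 -0.5 5 0 0 0 0.2; 255 0 3 0 0 0 0; 255 0 0 0 0 0 0'; python3 go.py 532.5 271.8 74.6 1.483
```

```text
clock: 43.7
eef_pos: [531.4, 273.5, 74.6]
tcp_rot: [-3.134, 0.001, 1.483]
contact_force: [-2.6, 1.6, 2.5]
opening: 0.128
now [531.4 273.5  74.6] yaw 1.483 q [0.47 0.5  1.81 0.   0.84 0.56] F [-2.6  1.6  2.5] op 0.13 t 43.7
  -1.6 1.3 -0.0  -0.4 0.1 0.0
```

```bash
python3 -m jog '255 0 2 0 0 0 0; 255 0 2 0 0 0 0; 255 0 0 0 0 0 0'; python3 go.py 532.5 271.8 74.6 1.483
```

```text
clock: 43.95
eef_pos: [531.2, 273.5, 74.7]
tcp_rot: [-3.127, 0.002, 1.484]
contact_force: [3.9, -0.8, -4.5]
opening: 0.132
now [531.2 273.5  74.7] yaw 1.484 q [0.47 0.5  1.8  0.01 0.85 0.55] F [ 3.9 -0.8 -4.5] op 0.13 t 44.0
  -1.6 1.5 0.0  -0.9 0.1 0.1
```

```bash
python3 -m jog '135 0 0 0 0 0 0; 135 0 0 0 0 0 0; 135 0 0 0 0 0 0; 135 0 0 -10 0 0 0; 135 0 0 -30 0 0 0'; python3 -m jog '135 0 0 -35 0 0 0; 135 -10 -30 -35 0 0 0; 135 -10 -35 -20 0 0 0; 135 0 0 0 0 0 0; 135 0 0 0 0 0 0'; python3 -m jog '135 -25 -30 -10 0 0 0; 135 -25 -30 0 0 0 0; 135 -35 0 0 0 0 0; 135 -35 0 0 0 0 0; 135 0 0 0 0 0 0'
python3 - <<'E'
from ov import *
i=grab()
for n in i: cv2.imwrite(f"pics/z_{n}.png",i[n][:,:,::-1])
for c in(("top",),("scene",)): print(fit(i,tab(),(531,273,-.088),rad=18,zc=60,cams=c,step=(3,3,.05)))
E
python3 go.py 450 200 200 1.5 | head -1
```

```text
clock: 44.37
eef_pos: [529.4, 271.5, 111.3]
tcp_rot: [-3.121, 0.007, 1.482]
contact_force: [-0.9, -0.1, 1.0]
opening: 0.467
clock: 44.78
eef_pos: [470.6, 259.2, 210.6]
tcp_rot: [-3.13, 0.001, 1.478]
contact_force: [1.0, -0.6, 0.2]
opening: 0.475
clock: 45.2
eef_pos: [398.9, 143.5, 221.9]
tcp_rot: [-3.132, -0.0, 1.482]
contact_force: [0.8, -0.6, 0.4]
opening: 0.47
(array([ 5.29864218e+02,  2.72133863e+02, -6.41681826e-02]), np.float64(690.2747255305894))
(array([ 5.32920079e+02,  2.74872193e+02, -1.15277687e-01]), np.float64(1598.7943887799404))
now [400.9 146.8 222.4] yaw 1.480 q [0.34 0.05 2.04 0.01 1.06 0.43] F [0.1 0.8 0.7] op 0.47 t 45.3
```

View pics/z_scene.png

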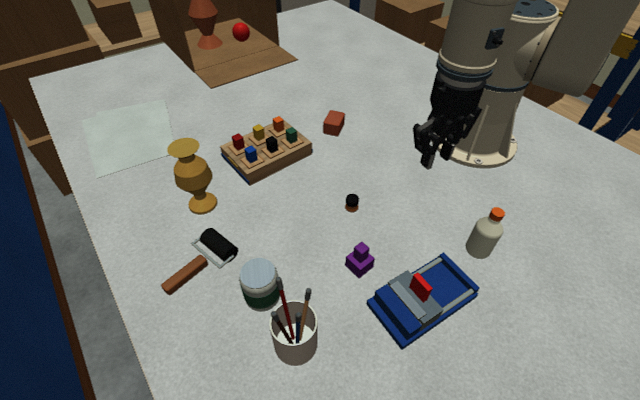

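View pics/z_top.png

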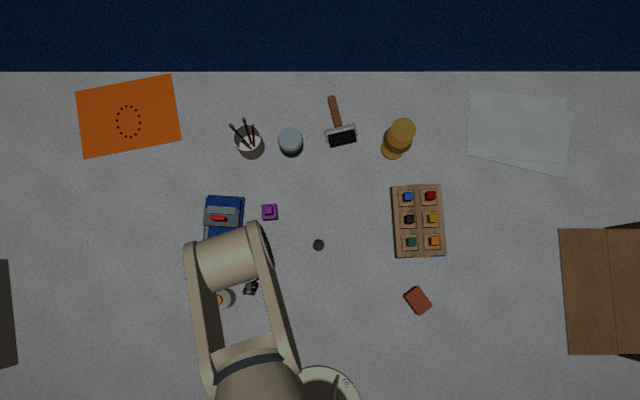

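```bash
python3 -m jog '135 0 0 0 0 0 0; 135 0 0 0 0 0 0; 135 0 0 0 0 0 0'; python3 -c "
from rig import ticket; print(ticket.sign_off())"
```

```text
clock: 45.55
eef_pos: [402.8, 148.7, 222.4]
tcp_rot: [-3.134, -0.004, 1.48]
contact_force: [-0.7, 0.6, -1.1]
opening: 0.47
the job is handed in; nothing more can be done
None
```

The job is handed in at about 45 s of the 210 s allowed, and the sign-off reported no verdict.

**What I did:** I slid the vise jaw open about 33 mm with the finished stamp still standing in it. I then lifted the orange stamp out and put it in the case. The yellow, red, blue, black and green stamps followed, one to a well, so all six wells are full. The black stamp was knocked about 35 mm aside during the run, so I located it again before picking it up. Last, I gripped the tab and slid the empty vise's jaw shut.

**Last checks:**
- **Stamps:** In the final pictures all six stand upright in their wells, handle up. The gripper height at each release matched a fully seated stamp to about 1 mm. I judged the final positions from a model overlay on the scene picture, which agreed to about one pixel (roughly 2 mm), so the 6 mm limit is not measured directly.
- **Jaw:** Pushing the tab a little further did not move it, and its travel in both cameras puts the jaw within about 1 mm of shut.
- **Other art things:** They look unmoved in both pictures, except that the glue bottle is partly hidden by the arm in the top view.
- **Robot:** The gripper stands clear with no contact force beyond noise.

**Disagreement:** The two cameras disagreed by a steady 2 to 4 mm, so I corrected for that using where the gripper closed on the tab and on the first stamp.

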